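Empty the tomato pail into the pan and lean the board to dry

TASK

Clear the chopping board: put every tomato on the counter into the metal pail, lift the pail by its bail and set it down beside the deep steel pan, then take it by the black tipping loop at its bottom rim and tip all the tomatoes into the pan. Take the empty pail back to its round black mat and stand it there upright, and lean the green board handle up against the clear splash guard, its foot on the counter between guard and batten so that it cannot slide away. Leave everything else on the counter where it is.

Things in the scene. Friction and masses are not known exactly. Their poses are not given: they have to be found in the camera images.
- tomato1_mid (a point): A red, slightly flattened tomato with a green stem star, 62 mm across and 52 mm high, rigid, 110 g, standing on a flat 30 mm foot; this point is its centre. Two to four tomatoes are there at the start, on the chopping board; absent ones read None.
- tomato2_mid (a point): A red, slightly flattened tomato with a green stem star, 62 mm across and 52 mm high, rigid, 110 g, standing on a flat 30 mm foot; this point is its centre. Two to four tomatoes are there at the start, on the chopping board; absent ones read None.
- tomato3_mid (a point): A red, slightly flattened tomato with a green stem star, 62 mm across and 52 mm high, rigid, 110 g, standing on a flat 30 mm foot; this point is its centre. Two to four tomatoes are there at the start, on the chopping board; absent ones read None.
- tomato4_mid (a point): A red, slightly flattened tomato with a green stem star, 62 mm across and 52 mm high, rigid, 110 g, standing on a flat 30 mm foot; this point is its centre. Two to four tomatoes are there at the start, on the chopping board; absent ones read None.
- pail: Grey metal pail, loose, open at the top: outer diameter 124 mm at the bottom and 160 mm at the rim, 115 mm high, wall 4 mm, about 0.43 kg with bail and loop. Origin: centre of its underside; z up its axis, +x to one bail ear, +y the pouring side (the tipping loop is at -y).
- mat: Round black rubber mat, 170 mm across and 1 mm thin, stuck to the counter; the pail stands on it at the start. Origin: its centre.
- bail_mid (a point): Middle of the pail's bail: a wooden roller grip 12 mm thick, 60 mm long, lying along the pail's x axis, 86.5 mm from the bail's hinge line. The wire bail (6 mm thick, 88 mm radius) hinges on ears at the rim, on the line along pail x at pail y = 0, z = 108 mm.
- bail: The bail itself. Origin: middle of its hinge line; its z axis points from there to the grip, its x axis is the pail's. Leaning it turns it about the hinge: upright (z along the pail's z) it stands over the mouth, at the start it leans 0.8 to 1.2 rad to the pail's +y (pouring) side; limits 1.35 rad either way. Slightly stiff (0.045 N m): it stays where it is left.
- loop_mid (a point): Middle of the tipping loop's bar: a black round bar 10 mm thick and 80 mm long parallel to the pail's x axis, joined by two sloping arms to the bottom rim, fixed to the pail at pail y = -118 mm, z = 46 mm (50 mm clear of the pail's wall). The round bar can turn between the fingers.
- pan: Deep rectangular steel pan, fixed to the counter, open at the top: 260 (x) by 220 (y) by 75 mm high, wall and floor 5 mm. Origin: centre of its underside.
- board: Green chopping board, loose, 16 mm thick, about 0.4 kg, lying flat at the start: blade 170 mm long (x) by 160 mm wide (y), with a handle 70 mm long and 36 mm wide at its +x end. Origin: centre of the blade's underside; x runs towards the handle, z is the normal of the face that is up at the start.
- board_handle (a point): Point in the middle of the board's handle, 120 mm from the blade's centre, half-way through the thickness; the handle ends 35 mm beyond it.
- board_foot (a point): Middle of the blade's end edge opposite the handle (the foot), half-way through the thickness, 205 mm from board_handle.
- guard: Clear upright splash guard with dark frame, fixed to the counter, 284 mm wide (y), 155 mm high. Origin: on the counter, centre of the foot of its room-side face, which is the plane x = 0; -x points out into the room, y runs along it. A dark steel frame foot reaches 3 mm out of that plane up to 16 mm high. A batten 14 mm thick and 16 mm high runs parallel to it on the counter, its inner face 75 mm in front of the plane (x = -75 mm).
- soy: Amber sauce bottle, 56 mm thick, 170 mm high; leave alone. Origin at its foot.
- vinegar: Green sauce bottle, 56 mm thick, 150 mm high; leave alone. Origin at its foot.
- chilli: Red jar, 68 mm thick, 85 mm high; leave alone. Origin at its foot.
- bowl: Blue bowl, 140 mm across, 60 mm high; leave alone. Origin at its foot.
- cup: White cup, 72 mm across, 80 mm high; leave alone. Origin at its foot.
- pepper: Yellow spice can, 48 mm thick, 90 mm high; leave alone. Origin at its foot.
- loop: The tipping loop as a part of the pail; its frame is the pail's frame.

How it is judged:
On the way, in this order (a step that is already met when the one before it is completed fails the run):
1. all tomatoes are in the pail, which stands upright (horizontal distance between each of tomato1_mid, tomato2_mid, tomato3_mid, tomato4_mid and pail below 0.085 m and z of tomato1_mid in the frame of pail between 0 and 0.125 m and z of tomato2_mid in the frame of pail between 0 and 0.125 m and z of tomato3_mid in the frame of pail between 0 and 0.125 m and z of tomato4_mid in the frame of pail between 0 and 0.125 m and angle between pail's own z axis and vertical below 0.2 rad), for 0.2 s.
2. the pail is lifted by its bail, upright (contact force between the fingers and bail above 0.5 N and height (world z) of pail above 0.02 m and angle between pail's own z axis and vertical below 0.5 rad), for 0.2 s.
3. the pail stands released on the counter beside the pan (angle between pail's own z axis and vertical below 0.1 rad and height (world z) of pail below 0.012 m and linear speed of pail below 0.02 m/s and horizontal distance between pail and pan below 0.34 m and contact force between the fingers and pail below 0.05 N), for 0.2 s.
4. the pail is tipped, held by its tipping loop (angle between pail's own z axis and vertical above 1.2 rad and contact force between the fingers and loop above 0.5 N and contact force between the fingers and bail below 0.1 N), for 0.1 s.
At the end, for the whole second after the job is handed in: Every tomato present lies in the pan; the pail stands upright (within 0.1 rad) on its mat, centred within 50 mm; the board leans against the guard handle up, 0.1 to 0.5 rad from vertical, touching the guard, its foot on the counter between guard and batten; all at rest (x of tomato1_mid in the frame of pan between -0.13 and 0.13 m and y of tomato1_mid in the frame of pan between -0.11 and 0.11 m and z of tomato1_mid in the frame of pan between 0 and 0.09 m and x of tomato2_mid in the frame of pan between -0.13 and 0.13 m and y of tomato2_mid in the frame of pan between -0.11 and 0.11 m and z of tomato2_mid in the frame of pan between 0 and 0.09 m and x of tomato3_mid in the frame of pan between -0.13 and 0.13 m and y of tomato3_mid in the frame of pan between -0.11 and 0.11 m and z of tomato3_mid in the frame of pan between 0 and 0.09 m and x of tomato4_mid in the frame of pan between -0.13 and 0.13 m and y of tomato4_mid in the frame of pan between -0.11 and 0.11 m and z of tomato4_mid in the frame of pan between 0 and 0.09 m and angle between pail's own z axis and vertical below 0.1 rad and height (world z) of pail below 0.012 m and linear speed of each of pail, board below 0.02 m/s and horizontal distance between pail and mat below 0.05 m and angle between board's own x axis and vertical between 0.1 and 0.5 rad and x of board_foot in the frame of guard between -0.08 and 0 m and y of board_foot in the frame of guard between -0.14 and 0.14 m and height (world z) of board_foot below 0.03 m and contact force between board and guard above 0.2 N).
It fails at once if a bystander (bottle, jar, bowl, cup, spice can) is pushed more than 5 cm from its place (distance of any of soy, vinegar, chilli, bowl, cup, pepper from where it was at the start of the episode above 0.05 m).
Of tomato1, tomato2, tomato3, tomato4 only 2 to 4 are there at a start; the rules pass over those that are not, and their reading is None.
At some moment in a run one of tomato1, tomato2, tomato3, tomato4, pail may be knocked a few centimetres aside while the robot is not near it.
It also fails if it takes over 210 s, if anything falls off the work surface, if the arm or the gripper's body presses on something with over 40 N, if the wrist force passes 120 N, or if a joint passes its speed limit or range.

ROBOT

A 7-joint arm with a two-finger parallel gripper is mounted at the origin on the work surface. World frame = base frame: x ahead of the robot, y to its left, z up, the work surface at z = 0. Lengths are in m, angles in rad, forces in N, time in s.
With the tool pointing down it reaches from about 0.375 to 0.925 m from the base axis. Payload 3.1 kg.
Tool frame: the origin (TCP) lies between the finger pads; the fingertips stand 19 mm ahead of it and the grasp point (between the pads) is the TCP; z points along the fingers, y is the direction in which the jaws open and shut (so a half turn about z gives the same grasp; the last joint's range is limited). The gripper opens to 85 mm and grips with 20 to 120 N. Pads are 22 mm wide; open, the fingers measure 114 mm over their backs; the gripper's body (76 mm by 85 mm) begins 54 mm behind the grasp point. The pads swing forward as they close: fully open they stand 13 mm farther back than shut.
Start: joints at [-1.445, 0.383, 0.044, 1.598, -0.018, 1.161, -0.05], TCP at [0.144, 0.634, 0.25] pointing down, gripper open.
Joint ranges: [-2.61, 2.61], [-0.41, 2.15], [-1.48, 1.57], [0, 2.5], [-1.57, 4.71], [0.05, 1.97], [-2.85, 2.85]. Speed limits (rad/s): [2.79, 2.79, 3.14, 3.14, 3.14, 3.14, 3.14].

INTERFACE

Orientations are given as a unit quaternion [x, y, z, w].
In Python, from bench import move_ptp, movel, move_j, move_gripper, pause, inverse_kinematics, read_camera, camera_params, MotionError, sign_off, look_for, tip_of, read_time_s, read_qpos, read_joint_vel, read_effort, read_eef_pos, read_tcp_rot, read_ft_force, read_ft_torque, read_finger_gap gives the robot as it stands. Calls block until the motion is done:
- move_ptp(position, orientation): joint-space move of the TCP to a pose.
- movel(position, orientation=None, speed=0.15): straight line of the TCP; orientation=None keeps the orientation; speed is the mean speed in m/s.
- move_j(angles): joint-space move.
- move_gripper(opening, effort=None): finger opening in m; effort is the grip in N (None keeps the last); returns when the fingers have stopped.
- pause(seconds).
- inverse_kinematics(position, orientation): joint angles nearest the present ones, or None.
- read_camera(name): name is "scene" or "top" or "wrist"; returns the picture (420x560x3 uint8, red, green, blue); there is no depth.
- camera_params(name): a dict with "K" (3x3 intrinsics, pixels), "dist_coeffs" ([k1, k2, p1, p2, k3] as OpenCV has them; the pictures are not rectified), "camera_from_world" (4x4, takes a point from world to camera coordinates). Camera axes: x right, y down, z forward; pixel columns grow to the right and rows downward; lengths in m; the calibration is good to about 2 mm. A picture is of the moment at which its call begins: read the wrist's pose just before it. camera_params takes no time and is no camera call; for the wrist camera it gives the pose at the moment of the call.
A pose or a line that the arm cannot do raises MotionError and nothing moves.
- sign_off(): hands the job in, once; it reports no verdict.
Trained networks look in the newest picture that a camera, given by its name, has taken for a name from the list of things; names that differ only in an ending like _2 or _b are one class to them, and where a whole thing is asked for, a point or a joint stands for the part that bears it (a point fixed in the world has none). Each returns a list of dicts, best first, with "confidence" (0 to 1); they miss things now and then, are a little off and sometimes report something else, mostly with a low value. They report only what shows in the picture. A call takes as long as a camera call.
- look_for(camera, name): "at" ([column, row] in pixels, amid what is visible of it).
- tip_of(camera, name): "at" ([column, row] in pixels: a listed point, or the origin of a listed thing).
Readings, each from a call of its own:
- read_time_s(): time.
- read_qpos(): joint angles.
- read_joint_vel(): joint speeds.
- read_effort(): joint torques, N m.
- read_eef_pos(): TCP position.
- read_tcp_rot(): TCP orientation.
- read_ft_force(): force on the tool from outside, world axes, zero at the start.
- read_ft_torque(): the same for the moment, N m.
- read_finger_gap(): finger opening in m.
Only numpy, scipy, OpenCV 4.12 (cv2) and the standard library are available. Lean on these libraries where they do the work, as an engineer would, in place of code of your own. Each camera call takes 0.05 s, during which the arm holds its last target.

## Working session

There is one attempt and no reset: what is moved stays moved. The work goes in short steps, each a Python script; the robot and the scene stay as the last script left them, time stands still between calls to the robot, and variables do not carry over. Pictures are saved under pics/ and viewed, and the job is handed in when it is done.

```bash
ls; mkdir -p pics; cat > h.py <<'E'
import numpy as np, cv2
from bench import *
from scipy.spatial.transform import Rotation as R
def snap(cam,name):
    im=read_camera(cam); cv2.imwrite(f'pics/{name}.png',cv2.cvtColor(np.array(im),cv2.COLOR_RGB2BGR)); return im
def ray(cam,px,P=None):
    P=P or camera_params(cam); T=np.array(P['camera_from_world']); K=np.array(P['K']); d=np.array(P['dist_coeffs'],float)
    u=cv2.undistortPoints(np.array([[px]],float),K,d)[0,0]
    Rc=T[:3,:3]; o=-Rc.T@T[:3,3]; v=Rc.T@np.array([u[0],u[1],1]); return o,v/np.linalg.norm(v)
def atz(cam,px,z,P=None):
    o,v=ray(cam,px,P); return o+v*(z-o[2])/v[2]
def proj(cam,p,P=None):
    P=P or camera_params(cam); T=np.array(P['camera_from_world'])
    r,_=cv2.Rodrigues(T[:3,:3]); q,_=cv2.projectPoints(np.array(p,float).reshape(-1,1,3),r,T[:3,3],np.array(P['K']),np.array(P['dist_coeffs'],float)); return q[:,0]
def tri(l):
    A=np.zeros((3,3));b=np.zeros(3)
    for o,v in l:
        M=np.eye(3)-np.outer(v,v);A+=M;b+=M@o
    p=np.linalg.solve(A,b); return p,[float(np.linalg.norm((np.eye(3)-np.outer(v,v))@(p-o))) for o,v in l]
def down(yaw):  # tool y axis (jaw) at angle yaw+90; tool x at yaw ; z down
    return R.from_matrix(np.array([[np.cos(yaw),np.sin(yaw),0],[np.sin(yaw),-np.cos(yaw),0],[0,0,-1]]).copy()).as_quat()
E
python3 - <<'E'
from h import *
for c in ['scene','top','wrist']:
    snap(c,c+'0'); P=camera_params(c); T=np.array(P['camera_from_world']); print(c,-T[:3,:3].T@T[:3,3],T[2,:3])
print(read_time_s(),read_eef_pos(),R.from_quat(read_tcp_rot()).as_matrix())
for n in ['tomato1_mid','pail','mat','bail_mid','loop_mid','pan','board','board_handle','board_foot','guard','soy','vinegar','chilli','bowl','cup','pepper','bail']:
    for c in ['scene','top']:
        print(n,c,[(np.round(d['at']).tolist(),round(d['confidence'],2)) for d in tip_of(c,n)])
print(read_time_s())
E
```

```text
pics
scene [ 1.66013118 -0.06766237  0.82739543] [-0.85032856  0.01463167 -0.52604871]
top [ 0.45649215 -0.05269218  1.28799084] [ 0.07380102  0.00163351 -0.99727165]
wrist [0.07834104 0.64851234 0.37209414] [ 0.26513096 -0.06226302 -0.96220003]
0.15 [0.14410472 0.63310744 0.24916604] [[-9.75069002e-01  2.21901569e-01 -3.66680086e-04]
 [ 2.21901848e-01  9.75066800e-01 -2.07473934e-03]
 [-1.02850337e-04 -2.10438101e-03 -9.99997780e-01]]
tomato1_mid scene []
tomato1_mid top []
pail scene [([250.0, 258.0], 0.67), ([240.0, 215.0], 0.67)]
pail top [([309.0, 174.0], 0.94)]
mat scene [([248.0, 266.0], 0.97)]
mat top [([193.0, 140.0], 0.46)]
bail_mid scene [([269.0, 209.0], 0.5), ([158.0, 225.0], 0.45)]
bail_mid top [([289.0, 176.0], 0.62)]
loop_mid scene [([280.0, 218.0], 0.24)]
loop_mid top [([346.0, 150.0], 0.5)]
pan scene [([397.0, 242.0], 0.86)]
pan top [([138.0, 211.0], 0.79)]
board scene [([256.0, 227.0], 0.87), ([269.0, 210.0], 0.28)]
board top [([306.0, 233.0], 0.88), ([256.0, 126.0], 0.52), ([243.0, 145.0], 0.22)]
board_handle scene [([221.0, 226.0], 0.81), ([366.0, 200.0], 0.67)]

[... 262 characters left out ...]
, 269.0], 0.43)]
soy top [([240.0, 145.0], 0.63)]
vinegar scene [([368.0, 276.0], 0.91)]
vinegar top [([190.0, 141.0], 0.87), ([319.0, 216.0], 0.39)]
chilli scene [([175.0, 268.0], 0.84), ([243.0, 211.0], 0.44), ([277.0, 218.0], 0.17)]
chilli top [([384.0, 148.0], 0.63), ([274.0, 242.0], 0.57)]
bowl scene [([363.0, 202.0], 0.84)]
bowl top [([168.0, 298.0], 0.6), ([427.0, 238.0], 0.36)]
cup scene [([195.0, 195.0], 0.56), ([270.0, 220.0], 0.55)]
cup top [([393.0, 312.0], 0.72), ([312.0, 174.0], 0.3)]
pepper scene [([297.0, 293.0], 0.79), ([221.0, 226.0], 0.25)]
pepper top [([256.0, 127.0], 0.53)]
bail scene [([368.0, 278.0], 0.59), ([397.0, 240.0], 0.54)]
bail top [([302.0, 236.0], 0.27)]
1.85
```

View pics/scene0.png

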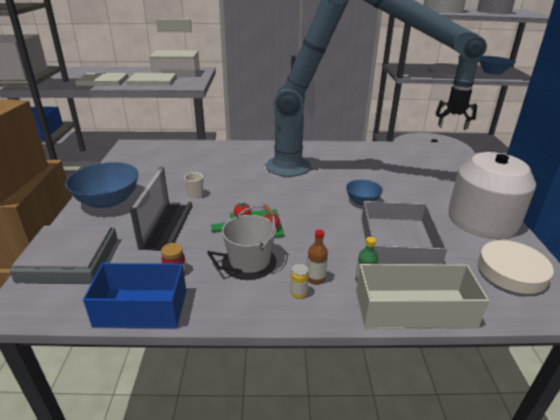

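View pics/top0.png

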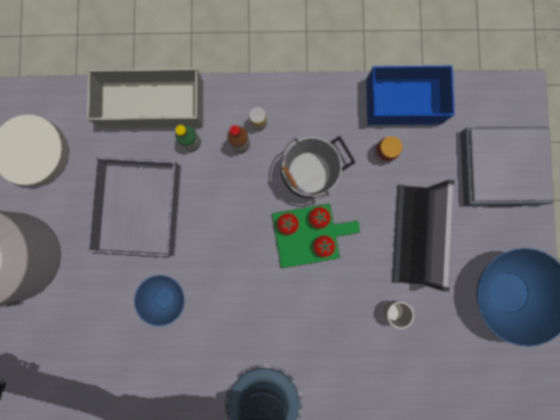

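View pics/wrist0.png

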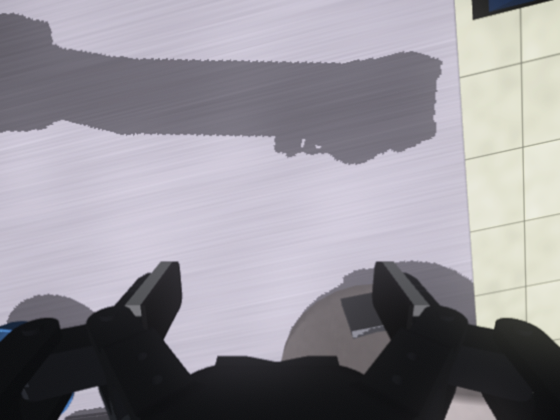

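Top view (up = +x, left = +y): three tomatoes on the board at (287,224), (319,217), (324,246). The pail is at about (311,166) with its loop at (344,152). The pan is at (136,208), the guard at (430,238) and the batten at (402,235). Next I'll zoom in and measure.

```bash
python3 - <<'E'
from h import *
im=cv2.imread('pics/top0.png')
cv2.imwrite('pics/topz.png',cv2.resize(im[120:275,235:460],None,fx=3.5,fy=3.5,interpolation=cv2.INTER_CUBIC))
im=cv2.imread('pics/scene0.png')
cv2.imwrite('pics/scenez.png',cv2.resize(im[160:300,130:330],None,fx=4,fy=4,interpolation=cv2.INTER_CUBIC))
for n,z in [((287,224),.042),((319,217),.042),((324,246),.042),((387,148),.085),((258,112),.09),((237,130),.17),((182,130),.15),((399,308),.08),((160,292),.06)]:
    print(n,atz('top',n,z).round(3))
print('pan rim',[atz('top',p,.075)[:2].round(3) for p in [(97,160),(176,163),(172,257),(91,252)]])
print('board',[atz('top',p,.016)[:2].round(3) for p in [(272,212),(331,204),(339,259),(280,268),(359,227)]])
print(camera_params('top')['K'])
for n in ['tomato1_mid','tomato2_mid','pail','board']:
    for c in ['scene','top']:
        print(n,c,[(np.round(d['at']).tolist(),round(d['confidence'],2)) for d in look_for(c,n)])
E
```

```text
(287, 224) [ 0.5   -0.07   0.042]
(319, 217) [ 0.518 -0.159  0.042]
(324, 246) [ 0.438 -0.171  0.042]
(387, 148) [ 0.702 -0.345  0.085]
(258, 112) [0.805 0.006 0.09 ]
(237, 130) [0.736 0.056 0.17 ]
(182, 130) [0.743 0.2   0.15 ]
(399, 308) [ 0.271 -0.365  0.08 ]
(160, 292) [0.319 0.279 0.06 ]
pan rim [array([0.682, 0.452]), array([0.67 , 0.233]), array([0.414, 0.243]), array([0.429, 0.463])]
board [array([ 0.536, -0.028]), array([ 0.556, -0.196]), array([ 0.4  , -0.216]), array([ 0.377, -0.048]), array([ 0.49 , -0.275])]
[[447.14800601   0.         279.97046064]
 [  0.         447.14800601 206.64837083]
 [  0.           0.           1.        ]]
tomato1_mid scene []
tomato1_mid top []
tomato2_mid scene [([271.0, 215.0], 0.65)]
tomato2_mid top [([289.0, 221.0], 0.6)]
pail scene [([250.0, 242.0], 0.84)]
pail top [([311.0, 166.0], 0.73)]
board scene [([258.0, 214.0], 0.82), ([191.0, 182.0], 0.73), ([267.0, 209.0], 0.5)]
board top [([348.0, 152.0], 0.26)]
```

View pics/topz.png

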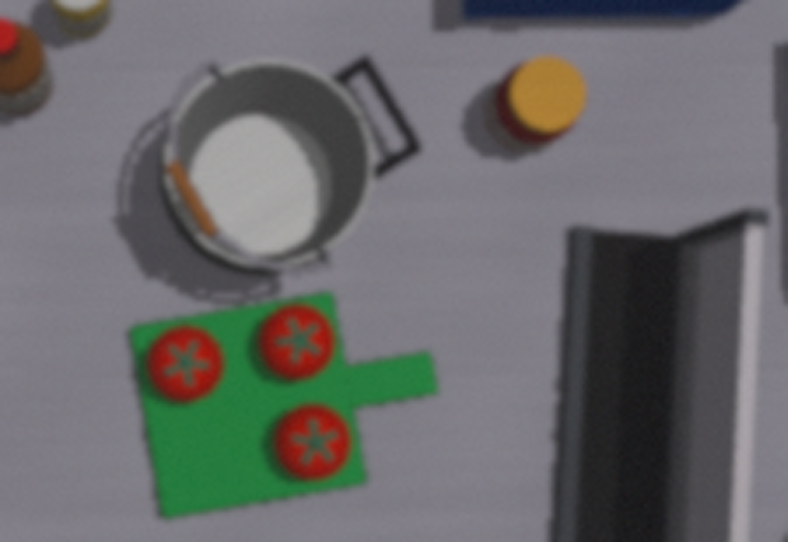

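View pics/scenez.png

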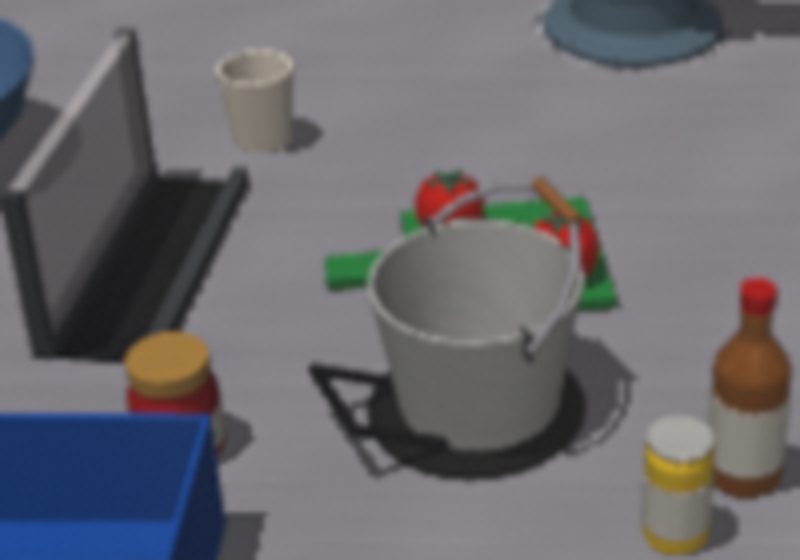

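```bash
cat >> h.py <<'E'
from scipy.optimize import least_squares
def Rz(a): return R.from_euler('z',a).as_matrix()
def pailpt(p,q):  # p=(x,y,yaw)
    return (Rz(p[2])@np.array(q,float).T).T+np.array([p[0],p[1],0])
E
python3 - <<'E'
from h import *
c=lambda u,v:(u/3.5+235-0.36,v/3.5+120-.36)
s=lambda u,v:(u/4+130-.38,v/4+160-.38)
Pt=camera_params('top');Ps=camera_params('scene')
obs=[('t',c(365,63),(.04*1,-.118,.046)),('t',c(413,150),(-.04,-.118,.046)),('t',c(215,74),(.084,0,.11)),('t',c(321,257),(-.084,0,.11)),
 ('t',c(268,165),(0,0,.115)),('s',s(313,370),(-.04,-.118,.046)),('s',s(376,470),(.04,-.118,.046)),('s',s(476,285),(0,0,.115))]
for sg in (1,-1):
  def f(p):
    r=[]
    for k,px,q in obs:
        q=(q[0]*sg,q[1],q[2]); r+=list(proj('',pailpt(p,[q]),Pt if k=='t' else Ps)[0]-px)
    return r
  S=least_squares(f,[.65,-.13,.3]); print(sg,S.x,S.cost,np.round(S.fun,1).tolist())
  if sg==1 or S.cost<best.cost: best=S;bs=sg
p=best.x
g=c(192,200)
L=least_squares(lambda L:proj('',pailpt(p,[(0,.0865*np.sin(L[0]),.108+.0865*np.cos(L[0]))]),Pt)[0]-g,[1.]);print('lean top',L.x,L.fun)
g=s(557,200)
L=least_squares(lambda L:proj('',pailpt(p,[(0,.0865*np.sin(L[0]),.108+.0865*np.cos(L[0]))]),Ps)[0]-g,[1.]);print('lean scene',L.x,L.fun)
# mat from scene: left/right extremes, bottom
print('mat L,R,bottom',atz('s',s(370,408),0,Ps),atz('s',s(584,400),0,Ps),atz('s',s(475,475),0,Ps))
im=cv2.imread('pics/top0.png')
cv2.imwrite('pics/guardz.png',cv2.resize(im[175:300,385:465],None,fx=4.8,fy=4.8,interpolation=cv2.INTER_CUBIC))
im=cv2.imread('pics/scene0.png')
cv2.imwrite('pics/guards.png',cv2.resize(im[160:260,125:205],None,fx=6,fy=6,interpolation=cv2.INTER_CUBIC))
E
```

```text
1 [ 0.65095085 -0.13476698  0.5388415 ] 63.40351918385203 [-1.4, -1.6, 0.1, -2.5, -1.6, -1.3, 1.5, -0.3, -0.0, -1.1, 1.2, 0.4, -3.4, -9.5, 0.9, -2.0]
-1 [ 0.66476703 -0.12894085  0.23700389] 5198.974904201646 [12.7, 30.7, -8.3, -21.4, 20.7, 50.5, -25.5, -62.2, -2.3, -6.2, 6.4, 12.2, -12.4, -29.4, 2.6, 0.7]
lean top [0.91485843] [-0.03136838 -0.0390683 ]
lean scene [0.89518568] [ 0.24400203 -0.26943099]
mat L,R,bottom [ 0.66386724 -0.22149469  0.        ] [ 0.65310044 -0.05615311  0.        ] [ 0.73971505 -0.1365463   0.        ]
```

View pics/guardz.png

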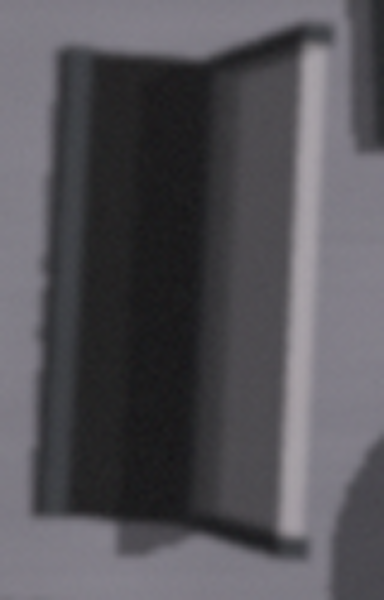

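View pics/guards.png

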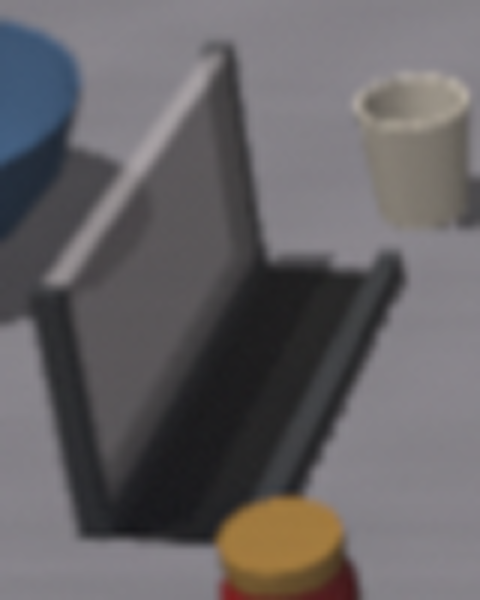

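```bash
cat > chk.py <<'E'
from h import *
c=lambda u,v:(u/4.8+385-0.4,v/4.8+175-.4)
for n,(a,b),z in [('guardtop',((303,35),(277,545)),.155),('batten in',((97,52),(68,516)),.016),('batten out',((60,50),(33,514)),.016)]:
    A=atz('top',c(*a),z);B=atz('top',c(*b),z);print(n,A.round(3),B.round(3),np.linalg.norm(A-B))
s=lambda u,v:(u/6+125-.4,v/6+160-.4)
print('scene batten in top', atz('scene',s(383,258),.016),'guard top corners',atz('scene',s(225,60),.155),atz('scene',s(62,288),.155))
E
python3 chk.py
cat > ik.py <<'E'
from h import *
# tool tilt about world x for loop: d=(0,sin,-cos)
def tool(xax,d):
    d=np.array(d,float)/np.linalg.norm(d); x=np.array(xax,float);x-=d*(x@d);x/=np.linalg.norm(x)
    return np.column_stack([x,np.cross(d,x),d])
def ok(p,M):
    q=inverse_kinematics(list(p),R.from_matrix(M).as_quat().tolist())
    return None if q is None else np.round(q,2).tolist()
pan=np.array([.549,.348])
for px in (.5,.55):
  for sx in (1,-1):
    print('loop',px,sx)
    for tilt in np.arange(-60,76,15):
        t=np.radians(tilt); d=(0,-np.sin(t),-np.cos(t))  # negative tilt -> pointing +y
        print(tilt,[ok((px,y,z),tool((sx,0,0),d)) is not None for y,z in [(.04,.046),(.04,.15),(.1,.2),(.16,.25)]])
print('board')
for x in (.42,.46,.5):
  for sx in (1,-1):
    for th in (.15,.3,.45):
      d=(0,-np.cos(th),-np.sin(th)); M=tool((0,-sx*np.sin(th),sx*np.cos(th)),d)
      print(x,sx,th,[ok((x,y,z),M) for y,z in [(-.38,.2),(-.34,.25)]])
E
python3 ik.py
```

```text
guardtop [ 0.598 -0.48   0.155] [ 0.33  -0.456  0.155] 0.2695806379360431
batten in [ 0.607 -0.409  0.016] [ 0.333 -0.383  0.016] 0.27528225713444693
batten out [ 0.608 -0.387  0.016] [ 0.334 -0.362  0.016] 0.2751636966733915
scene batten in top [ 0.34332888 -0.37962506  0.016     ] guard top corners [ 0.34704754 -0.45840831  0.155     ] [ 0.59941751 -0.48321337  0.155     ]
loop 0.5 1
-60 [True, True, True, True]
-45 [True, True, True, True]
-30 [True, True, True, True]
-15 [True, True, True, True]
0 [True, True, True, True]
15 [True, True, True, True]
30 [True, True, True, True]
45 [True, True, True, True]
60 [True, True, True, True]
75 [True, True, True, True]
loop 0.5 -1
-60 [True, True, True, True]
-45 [True, True, True, True]
-30 [True, True, True, True]
-15 [True, True, True, True]
0 [True, True, True, True]
15 [True, True, True, True]
30 [True, True, True, True]
45 [True, True, True, True]
60 [True, True, True, True]
75 [True, True, True, True]
loop 0.55 1
-60 [True, True, True, True]
-45 [True, True, True, True]
-30 [True, True, True, True]
-15 [True, True, True, True]
0 [Tr
[... 1604 characters left out ...]
 [[-0.52, 0.51, 0.76, 2.19, 1.22, 0.82, -0.86], [-0.64, 0.37, 0.79, 2.19, 1.16, 0.96, -0.75]]
0.5 1 0.15 [[-0.28, 0.66, 0.41, 2.09, 1.45, 1.19, 2.02], [-0.31, 0.53, 0.35, 2.11, 1.4, 1.29, 2.12]]
0.5 1 0.3 [[-0.3, 0.58, 0.46, 2.1, 1.37, 1.06, 2.14], [-0.33, 0.45, 0.4, 2.1, 1.31, 1.17, 2.25]]
0.5 1 0.45 [[-0.31, 0.5, 0.51, 2.09, 1.25, 0.94, 2.3], [-0.35, 0.38, 0.46, 2.09, 1.2, 1.07, 2.39]]
0.5 -1 0.15 [[-0.61, 0.83, 0.81, 2.11, 1.26, 0.91, -1.08], [-0.77, 0.75, 0.92, 2.13, 1.17, 0.95, -0.94]]
0.5 -1 0.3 [[-0.56, 0.69, 0.77, 2.11, 1.23, 0.87, -0.95], [-0.74, 0.62, 0.91, 2.12, 1.11, 0.91, -0.81]]
0.5 -1 0.45 [[-0.48, 0.56, 0.72, 2.1, 1.17, 0.83, -0.8], [-0.69, 0.49, 0.87, 2.1, 1.05, 0.9, -0.67]]
```

```bash
cat >> h.py <<'E'
PAIL=np.array([.651,-.135,.539])
def dn(jaw):  # best down quat with jaw (tool y) along angle jaw (mod pi), given test pos later
    return [down(jaw+np.pi/2),down(jaw-np.pi/2)]
def pick_q(p,jaw):
    best=None
    for q in dn(jaw):
        s=inverse_kinematics(list(p),q.tolist())
        if s is None: continue
        c=abs(s[6])+0.3*np.abs(np.array(s)-read_qpos()).max()
        if best is None or c<best[0]: best=(c,q.tolist())
    return best[1]
def pp(p,q): move_ptp([float(v) for v in p],list(map(float,q)))
def ml(p,q=None,speed=.15): movel([float(v) for v in p],None if q is None else list(map(float,q)),speed=speed)
def tomato(t,jaw,off=(0,-.02),zg=.044,zd=.085,pail=None):
    pail=PAIL if pail is None else pail
    q=pick_q((t[0],t[1],.15),jaw)
    pp((t[0],t[1],.17),q); ml((t[0],t[1],zg),speed=.2)
    move_gripper(.05,30); g=read_finger_gap(); print('gap',g,'F',np.round(read_ft_force(),1))
    ml((t[0],t[1],.25),speed=.3)
    if g<.053: print('MISS'); return
    d=pailpt(pail,[(off[0],off[1],0)])[0]
    q=pick_q((d[0],d[1],.25),pail[2])
    pp((d[0],d[1],.25),q); print('gap',read_finger_gap()); ml((d[0],d[1],zd),speed=.2); move_gripper(.078); ml((d[0],d[1],.25),speed=.3); print('t',read_time_s())
E
python3 - <<'E'
from h import *
move_gripper(.085)
tomato((.5,-.07),PAIL[2])
snap('top','top1');snap('scene','scene1')
im=cv2.imread('pics/top1.png')
cv2.imwrite('pics/top1z.png',cv2.resize(im[120:275,235:460],None,fx=3.5,fy=3.5,interpolation=cv2.INTER_CUBIC))
E
```

```text
gap 0.05990471564141269 F [-1.3 -0.4  5.4]
gap 0.06051023251984452
t 9.9833
```

View pics/top1z.png

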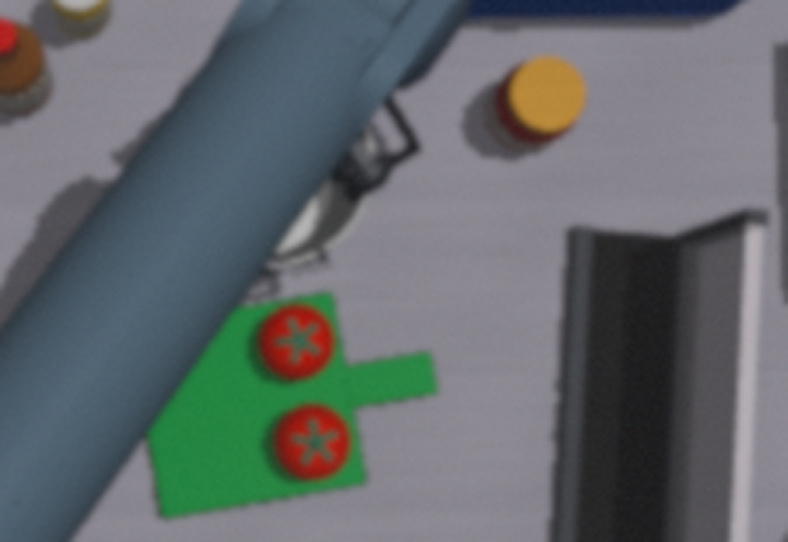

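View pics/scene1.png

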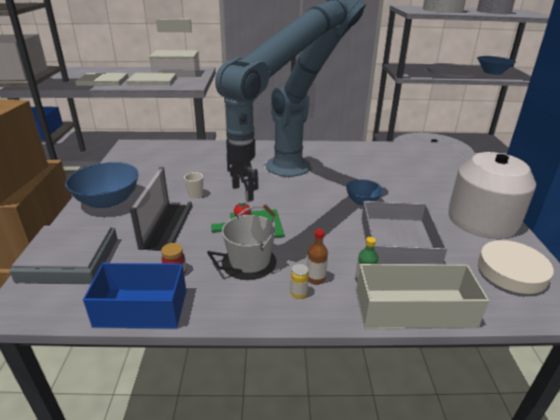

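The first tomato is off the board and in the pail. The other two still sit at (319,217) and (324,246), and the pail hasn't moved.

```bash
python3 - <<'E'
from h import *
move_gripper(.085)
tomato((.438,-.171),np.pi/2,off=(.02,-.015),zd=.095)
q=read_qpos(); 
snap('top','top2')
im=cv2.imread('pics/top2.png')
cv2.imwrite('pics/top2z.png',cv2.resize(im[120:275,235:460],None,fx=3.5,fy=3.5,interpolation=cv2.INTER_CUBIC))
snap('wrist','wrist2')
E
```

```text
gap 0.060243015162206155 F [-1.1  0.5  6. ]
gap 0.0596837269376007
t 18.775
```

View pics/top2z.png

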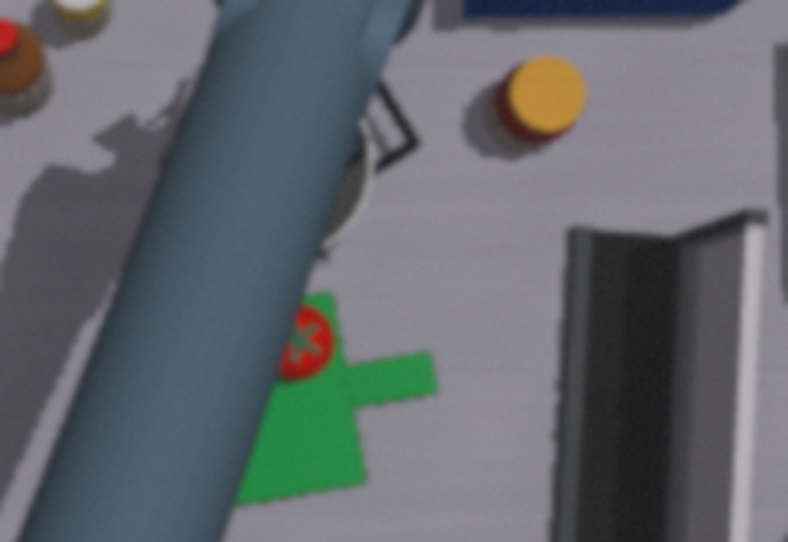

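View pics/wrist2.png

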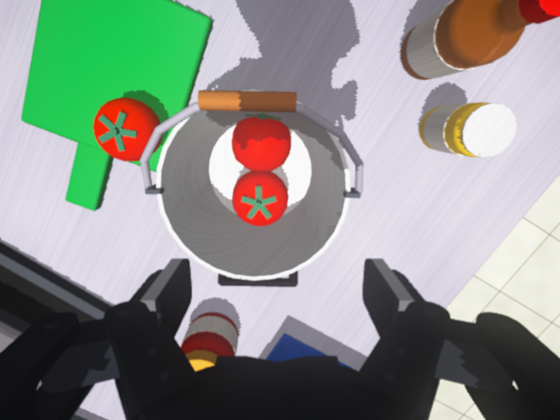

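The wrist view shows both tomatoes in the pail, at (262,145) and (260,198). The grip is at (248,101) and the third tomato is still on the board.

```bash
python3 - <<'E'
from h import *
move_gripper(.085)
tomato((.518,-.159),np.pi/2,off=(.02,-.005),zd=.105)
snap('wrist','wrist3')
d=pailpt(PAIL,[(0,-.0,0)])[0]
pp((.45,-.1,.35),read_tcp_rot())
snap('top','top3')
im=cv2.imread('pics/top3.png')
cv2.imwrite('pics/top3z.png',cv2.resize(im[120:275,235:460],None,fx=3.5,fy=3.5,interpolation=cv2.INTER_CUBIC))
E
```

```text
gap 0.0599024293224173 F [-1.4 -0.5  6.3]
gap 0.05950108611771902
t 26.1583
```

View pics/top3z.png

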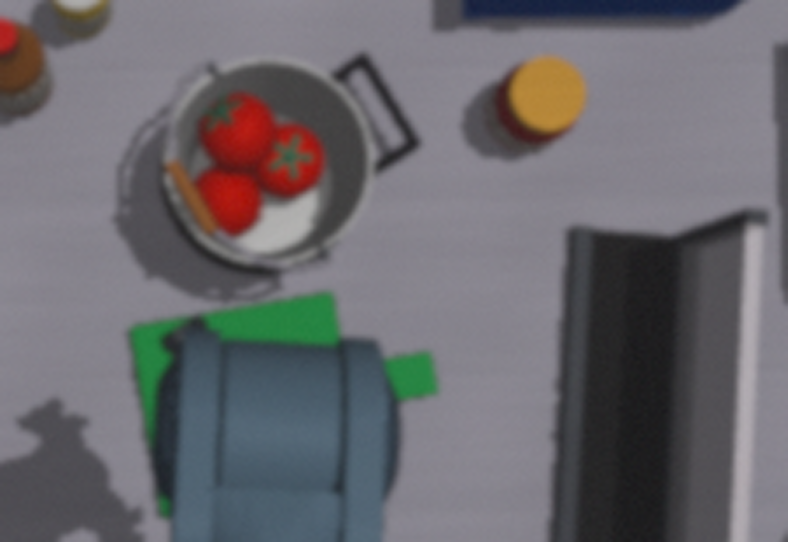

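View pics/wrist3.png

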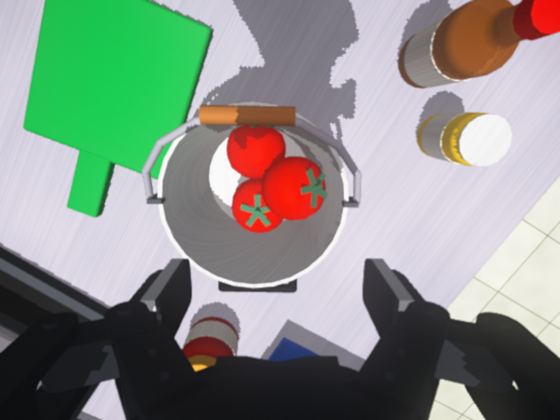

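All three tomatoes are in the pail, which is still in place. Next I'll take the grip, swing the bail upright, and lift and carry the pail.

```bash
cat > lift.py <<'E'
from h import *
p=PAIL; L0=.905
bp=lambda L,dz=0: pailpt(p,[(0,.0865*np.sin(L),.109+.0865*np.cos(L)+dz)])[0]
s=bp(L0)
q=pick_q((s[0],s[1],.25),p[2]+np.pi/2)
move_gripper(.04)
pp((s[0],s[1],.26),q)
ml(s-[0,0,.003],speed=.15)
move_gripper(0.0,60); print('gap',read_finger_gap())
for L in np.linspace(L0,0,7)[1:]: ml(bp(L),speed=.12)
print('F',np.round(read_ft_force(),1),read_finger_gap())
ml(bp(0,.06),speed=.1); print('F',np.round(read_ft_force(),1),read_finger_gap())
snap('scene','scene4'); snap('wrist','wrist4')
print(read_time_s())
E
python3 lift.py
```

```text
gap 0.009864878765163506
F [-1.9  3.8  3.2] 0.009645651042346798
F [-0.4 -0.1 -7.5] 0.009878474876279771
32.5417
```

View pics/scene4.png

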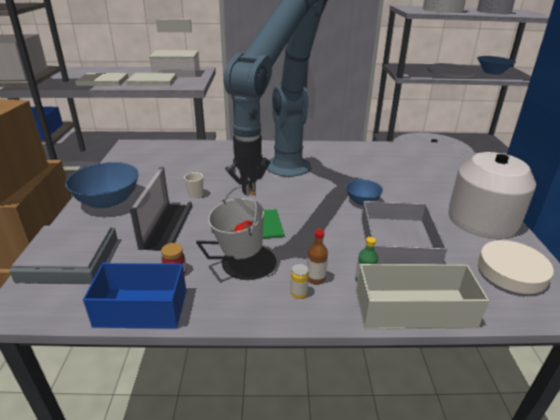

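View pics/wrist4.png

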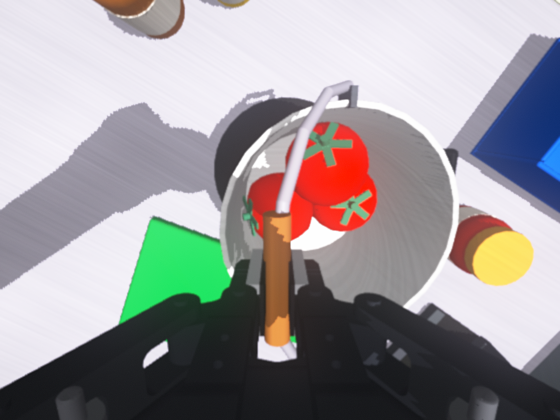

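The pail hangs roughly upright from the bail with its tomatoes inside. The mat is uncovered, around (249,262) in the scene image. Now I'll carry the pail to the pan.

```bash
cat > carry.py <<'E'
from h import *
TG=np.array([.545,.150,-.039])
q0=R.from_quat(read_tcp_rot()); dy=TG[2]-PAIL[2]
q1=(R.from_euler('z',dy)*q0).as_quat()
ml((.62,-.05,.26),speed=.15)
ml((TG[0],TG[1],.26),q1,speed=.15); pause(.5)
ml((TG[0],TG[1],.205),speed=.08); print(np.round(read_ft_force(),1))
for z in (.199,.196,.1935,.191):
    ml((TG[0],TG[1],z),speed=.04); pause(.1); print(z,np.round(read_ft_force(),1))
move_gripper(.04); pause(.3)
ml((TG[0],TG[1],.30),speed=.2)
pp((.40,-.1,.40),read_tcp_rot())
snap('scene','scene5'); snap('top','top5'); snap('wrist','wrist5')
print(read_time_s())
im=cv2.imread('pics/top5.png')
cv2.imwrite('pics/top5z.png',cv2.resize(im[130:270,85:310],None,fx=3.5,fy=3.5,interpolation=cv2.INTER_CUBIC))
E
python3 carry.py
```

```text
[ 0.3  0.  -7.2]
0.199 [-0.  -0.7 -8.1]
0.196 [ 0.   0.8 -6.6]
0.1935 [-0.3  0.1 -6.6]
0.191 [-0.6  0.5 -7.8]
40.3583
```

View pics/top5z.png

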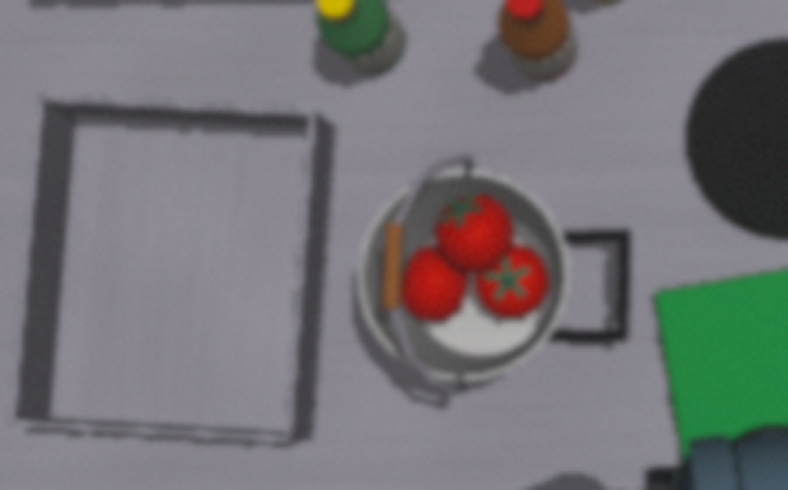

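View pics/scene5.png

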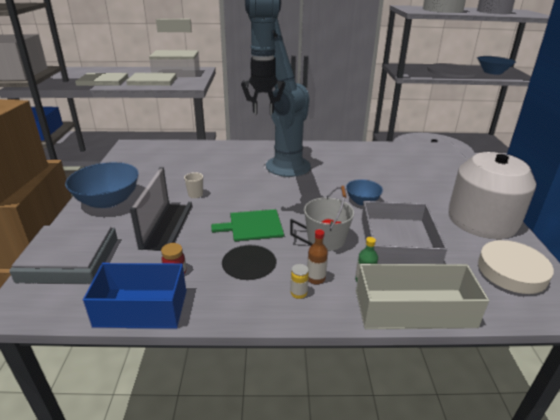

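```bash
cat > fit5.py <<'E'
from h import *
c=lambda u,v:(u/3.5+85-0.36,v/3.5+130-.36)
Pt=camera_params('top')
obs=[(c(624,236),(.04,-.118,.046)),(c(621,339),(-.04,-.118,.046)),(c(466,163),(.084,0,.11)),(c(460,382),(-.084,0,.11)),(c(462,275),(0,0,.115))]
f=lambda p:np.concatenate([proj('',pailpt(p,[q]),Pt)[0]-px for px,q in obs])
S=least_squares(f,[.545,.15,0]);p=S.x;print(p,np.round(S.fun,1))
g=c(393,266)
L=least_squares(lambda L:proj('',pailpt(p,[(0,.0865*np.sin(L[0]),.108+.0865*np.cos(L[0]))]),Pt)[0]-g,[.6]);print('lean',L.x,L.fun)
print('pan edge',atz('top',c(334,125),.075),atz('top',c(310,440),.075), atz('top',c(44,102),.075),atz('top',c(17,418),.075))
im=cv2.imread('pics/top5.png')[100:220,260:380]; b=(im.max(2)<45).astype(np.uint8); n,l,st,ce=cv2.connectedComponentsWithStats(b); i=1+np.argmax(st[1:,4]); print(st[i],ce[i]+[260,100],'mat',atz('top',ce[i]+[260,100],0))
for n in ['loop_mid','bail_mid']:
    print(n,[(np.round(d['at']).tolist(),round(d['confidence'],2)) for d in tip_of('top',n)])
E
python3 fit5.py
```

```text
[ 0.5422006   0.11593401 -0.050096  ] [ 0.2 -0.2 -0.1 -0.9  0.6  0.3 -0.7  1.1  0.  -0.3]
lean [0.46523346] [-0.00059268 -0.36437405]
pan edge [0.66337354 0.22192753 0.075     ] [0.41793061 0.23958482 0.075     ] [0.68492112 0.45099895 0.075     ] [0.43745353 0.46770881 0.075     ]
[  23   43   54   54 2300] [309.31695652 169.49043478] mat [ 0.65899194 -0.13723733  0.        ]
loop_mid [([262.0, 211.0], 0.55)]
bail_mid [([196.0, 207.0], 0.75), ([276.0, 241.0], 0.71), ([210.0, 209.0], 0.7)]
```

View pics/wrist5.png

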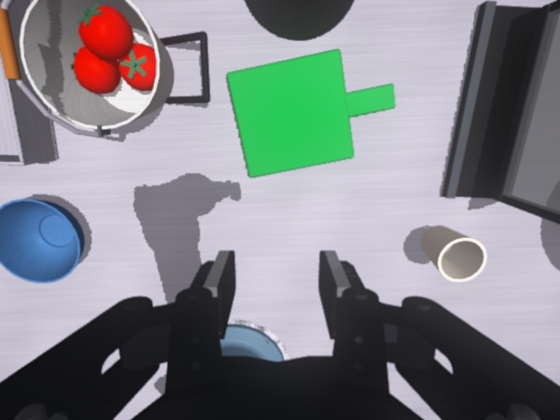

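The pail stands upright at about (0.542, 0.116), roughly 50 mm from the pan wall, with the bail leaning 0.47 rad toward the pan. The plan from here:
1. Push the bail back past upright, so it doesn't block the tomatoes.
2. Take the loop and slide the pail against the pan.
3. Tip it over the pan rim.

```bash
cat > tip1.py <<'E'
from h import *
p=np.array([.542,.116,-.05])
W=lambda y,z:pailpt(p,[(0,y,z)])[0]
q=pick_q(W(.08,.25),p[2])   # jaws along pail x
move_gripper(0.0,30)
pp(W(.085,.27),q); ml(W(.085,.195),speed=.2); ml(W(-.012,.195),speed=.12); print('F',np.round(read_ft_force(),1)); ml(W(.01,.195),speed=.15); ml(W(.01,.30),speed=.3)
# loop
t=np.radians(45); ux=Rz(p[2])@[1,0,0]; uy=Rz(p[2])@[0,1,0]
d=np.sin(t)*uy-np.cos(t)*np.array([0,0,1])
cands=[]
for s in (1,-1):
    x=s*ux; M=np.column_stack([x,np.cross(d,x),d])
    a=inverse_kinematics((W(-.118,.046)-.1*d).tolist(),R.from_matrix(M).as_quat().tolist())
    M2=R.from_rotvec(-np.radians(110)*ux).as_matrix()@M
    b=inverse_kinematics([p[0],.278,.265],R.from_matrix(M2).as_quat().tolist())
    print(s,None if a is None else np.round(a,2),None if b is None else np.round(b,2)); cands.append((abs(a[6]) if a is not None and b is not None else 9,M))
M=min(cands,key=lambda c:c[0])[1]; qm=R.from_matrix(M).as_quat()
b=W(-.118,.046)
pp(b-.12*d+[0,0,.08],qm); move_gripper(.034)
ml(b-.1*d,speed=.2)
snap('wrist','wrist6'); snap('scene','scene6')
print(read_time_s(),read_eef_pos())
E
python3 tip1.py
```

```text
F [-0.1 -0.4  0.2]
1 [-0.29  0.83  0.96  1.9  -1.22  1.62 -0.4 ] [-1.49  1.29  1.38  1.36 -0.15  1.73 -1.78]
-1 [ 0.92  0.65 -0.61  1.84 -0.44  1.06  2.17] [-1.22  0.88  0.64  1.34  0.37  1.81  0.89]
46.775 [ 0.53337433 -0.07352319  0.11812105]
```

View pics/wrist6.png

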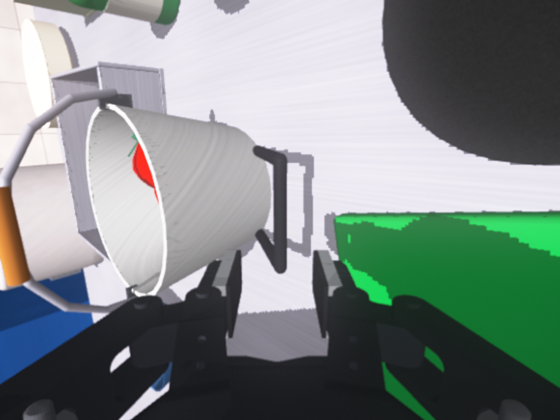

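View pics/scene6.png

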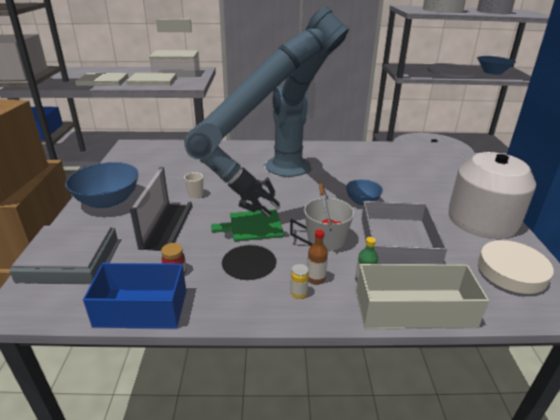

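The loop bar, from (281,158) to (281,268), sits midway between the fingers. I'll go in, grip it and slide the pail to the pan.

```bash
cat > tip2.py <<'E'
from h import *
p=np.array([.542,.116,-.05])
W=lambda x,y,z:pailpt(p,[(x,y,z)])[0]
P=camera_params('wrist'); print(proj('',[W(.04,-.118,.046),W(-.04,-.118,.046)],P).round(0).tolist())
M=R.from_quat(read_tcp_rot()).as_matrix(); d=M[:,2]
b=W(0,-.118,.046)
ml(b-.03*d,speed=.1); print(np.round(read_ft_force(),1)); ml(b,speed=.05); print(np.round(read_ft_force(),1))
move_gripper(0,120); print('gap',read_finger_gap(),np.round(read_ft_force(),1),read_eef_pos())
uy=Rz(-.055)@[0,1,0]
b=np.array(read_eef_pos())
for s in (.02,.035,.042,.046):
    ml(b+s*uy,speed=.06); f=read_ft_force(); print(s,np.round(f,1))
    if abs(f[1])>9: break
snap('top','top7'); snap('scene','scene7'); print(read_time_s(),read_finger_gap())
im=cv2.imread('pics/top7.png')
cv2.imwrite('pics/top7z.png',cv2.resize(im[130:270,85:310],None,fx=3.5,fy=3.5,interpolation=cv2.INTER_CUBIC))
E
python3 tip2.py
```

```text
[[276.0, 165.0], [276.0, 270.0]]
[ 0.2 -0.5  0.2]
[-0.6 -0.4 -0.4]
gap 0.00645294520162011 [-0.9 -2.  -1.9] [ 0.53588825 -0.00303174  0.04557698]
0.02 [ 0.2  2.  -3.5]
0.035 [ 0.3  1.4 -3.7]
0.042 [ 0.2 -0.3 -3.1]
0.046 [ 0.5 -1.9 -2.8]
50.2417 0.00601023904499793
```

View pics/top7z.png

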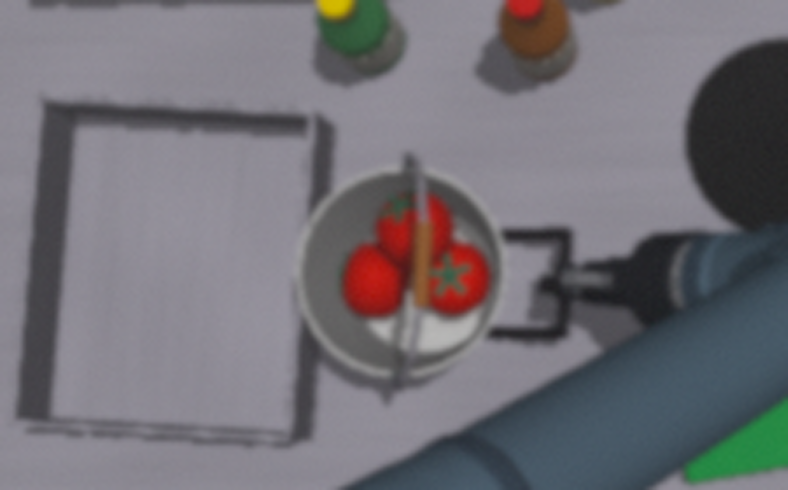

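View pics/scene7.png

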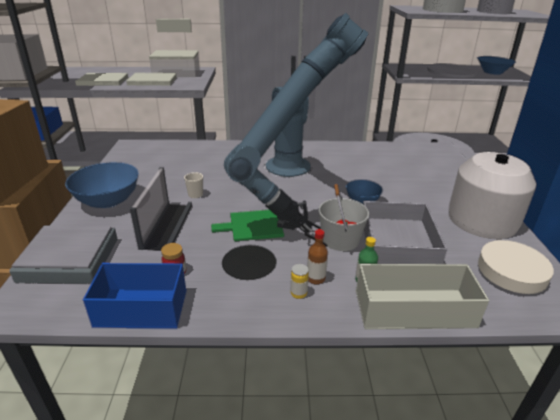

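The pail is now right at the pan wall with the bail just past upright, and the loop grip is holding. I'll start tipping about the pan rim.

```bash
cat > tip3.py <<'E'
from h import *
import json,sys
try: S=json.load(open('tipstate.json'))
except Exception:
    S=dict(b=list(map(float,read_eef_pos())),q=list(map(float,read_tcp_rot())),phi=0); json.dump(S,open('tipstate.json','w'))
b0=np.array(S['b']); R0=R.from_quat(S['q']); yaw=-.05
ux=Rz(yaw)@[1,0,0]; uy=Rz(yaw)@[0,1,0]; uz=np.array([0,0,1.])
def pose(phi):
    r=np.radians(phi); c,s=np.cos(r),np.sin(r)
    ry,rz=-.1947,-.031   # bar rel pivot
    y=ry*c+rz*s; z=-ry*s+rz*c
    feed=.035*np.clip((phi-45)/55,0,1)
    y+=feed*s; z+=feed*c
    pos=b0+uy*(.1947+y)+uz*(.031+z)
    return pos,(R.from_rotvec(-r*ux)*R0).as_quat()
def go(phis,speed=.12):
    for f in phis:
        p,q=pose(f); ml(p,q,speed); S['phi']=float(f); json.dump(S,open('tipstate.json','w'))
        F=read_ft_force(); print(f,np.round(F,1),round(read_finger_gap(),4))
if __name__=='__main__':
    for f in range(0,121,10):
        p,q=pose(f); s=inverse_kinematics(p.tolist(),q.tolist()); print(f,p.round(3),None if s is None else np.round(s,2))
    go(range(8,41,8)); snap('scene','scene8'); print(read_time_s())
E
python3 tip3.py
```

```text
0 [0.538 0.043 0.046] [-0.46  0.89  0.87  1.99 -1.41  1.48 -0.4 ]
10 [0.538 0.04  0.08 ] [-0.62  0.79  1.01  2.02 -1.3   1.37 -0.53]
20 [0.538 0.044 0.114] [-0.81  0.72  1.14  2.02 -1.16  1.27 -0.7 ]
30 [0.539 0.053 0.147] [-1.    0.68  1.26  2.01 -1.    1.2  -0.89]
40 [0.54  0.068 0.178] [-1.18  0.67  1.36  1.97 -0.82  1.17 -1.1 ]
50 [0.541 0.091 0.208] [-1.32  0.69  1.4   1.91 -0.64  1.18 -1.3 ]
60 [0.542 0.122 0.234] [-1.4   0.7   1.38  1.83 -0.45  1.22 -1.52]
70 [0.544 0.157 0.254] [-1.45  0.77  1.35  1.74 -0.33  1.31 -1.67]
80 [0.546 0.195 0.267] [-1.47  0.85  1.3   1.63 -0.23  1.42 -1.78]
90 [0.548 0.235 0.271] [-1.46  0.95  1.25  1.51 -0.15  1.54 -1.86]
100 [0.55  0.275 0.268] [-1.46  1.09  1.24  1.38 -0.11  1.66 -1.88]
110 [0.552 0.308 0.258] [-1.45  1.25  1.27  1.27 -0.09  1.77 -1.87]
120 [0.553 0.338 0.243] [-1.43  1.39  1.29  1.15 -0.05  1.88 -1.85]
8 [ 0.1  0.5 -2.6] 0.0061
16 [-0.2  1.3 -3.6] 0.0066
24 [-0.3  1.3 -5.5] 0.0064
32 [-0.6 -2.4 -6. ] 0.0061
40 [-0.5 -3.1 -6.7] 0.0067
52.2083
```

View pics/scene8.png

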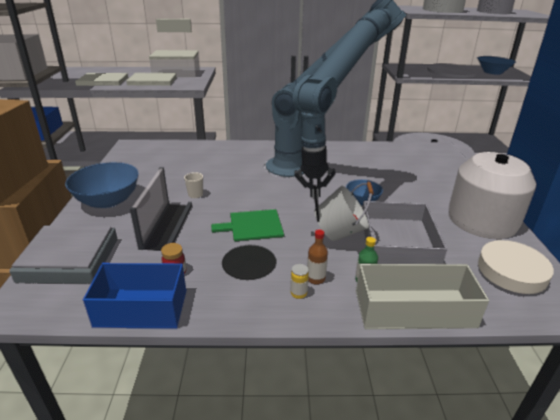

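The pail is tipping over the pan rim with its mouth above the pan. I'll keep going.

```bash
cat > tip4.py <<'E'
from tip3 import *
go(range(48,113,8)); pause(.5); snap('scene','scene9'); snap('top','top9'); print(read_time_s())
E
python3 tip4.py
```

```text
48 [ 0.2 -1.3 -7.4] 0.0061
56 [-0.3  0.3 -6.4] 0.0064
64 [-0.3 -0.2 -7.7] 0.0061
72 [-0.6 -1.4 -6.4] 0.0059
80 [-0.4 -1.2 -6.9] 0.006
88 [ 0.1 -0.2 -5.7] 0.0062
96 [-0.3 -0.4 -3.6] 0.0061
104 [ 0.2 -1.7 -3.8] 0.0067
112 [ 0.3 -2.  -4.1] 0.0066
56.475
```

View pics/scene9.png

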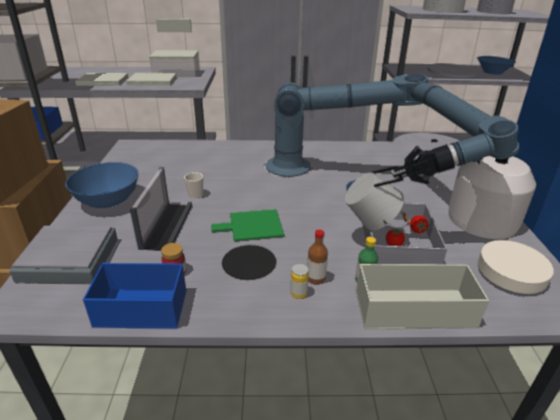

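View pics/top9.png

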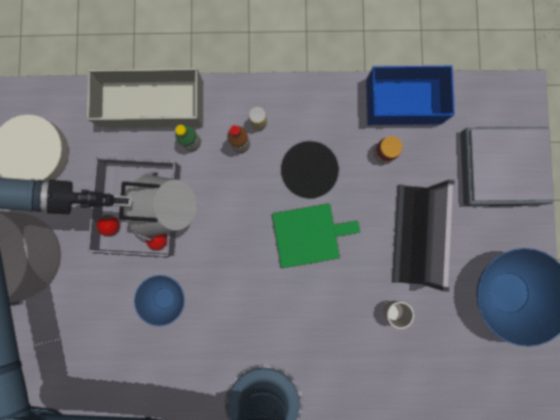

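Two tomatoes show in the pan, at (107,226) and (157,241) in the top view. The third may be hidden behind the pail, so I'll raise the pail and look.

```bash
cat > tip5.py <<'E'
from tip3 import *
p=np.array(read_eef_pos()); 
ml(p+[0,0,.08],speed=.12); pause(.3); print(np.round(read_ft_force(),1))
snap('scene','scene10'); snap('top','top10'); print(read_time_s())
a=cv2.imread('pics/scene10.png')[150:280,310:470];b=cv2.imread('pics/top10.png')[140:270,80:240]
cv2.imwrite('pics/c10.png',np.hstack([cv2.resize(x,None,fx=2.5,fy=2.5,interpolation=cv2.INTER_CUBIC) for x in (a,b)]))
E
python3 tip5.py
```

```text
[-0.   0.4 -4.5]
57.7
```

View pics/c10.png

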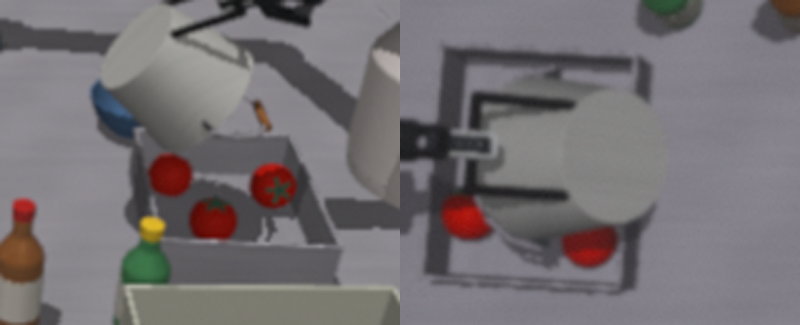

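All three tomatoes lie in the pan and the pail is empty (about 4.5 N). Next I'll swing it back upright and stand it on the counter.

```bash
cat > back.py <<'E'
from tip3 import *
qq=lambda f:(R.from_rotvec(-np.radians(f)*ux)*R0).as_quat()
X=b0[0]; p=np.array(read_eef_pos())
for (y,z,f) in [(.24,.36,90),(.16,.36,65),(.09,.34,45),(.03,.27,25),(.0,.2,8),(-.003,.13,0),(-.003,.09,0)]:
    ml((X,y,z),qq(f),.13)
print(np.round(read_ft_force(),1)); snap('scene','scene11')
for z in (.075,.065,.058,.053,.049,.047):
    ml((X,-.003,z),speed=.05); print(z,np.round(read_ft_force(),1))
snap('scene','scene12'); print(read_time_s())
E
python3 back.py
```

```text
[ 1.   0.3 -0.8]
0.075 [ 1.  -4.7  4.1]
0.065 [ 0.7 -4.1  4.7]
0.058 [-1.1  0.8 -4.3]
0.053 [-0.2  0.4 -3.5]
0.049 [-0.8  0.1 -3.3]
0.047 [ 0.4 -0.7 -2.7]
64.6167
```

View pics/scene11.png

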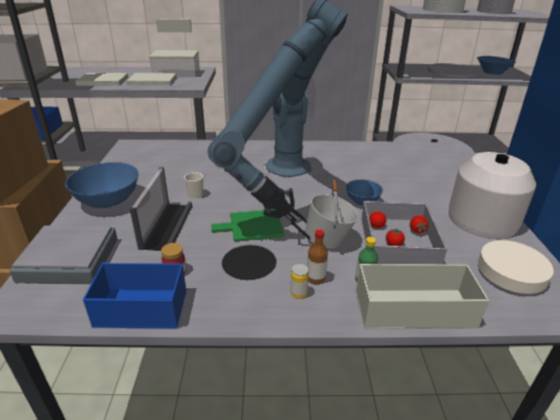

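View pics/scene12.png

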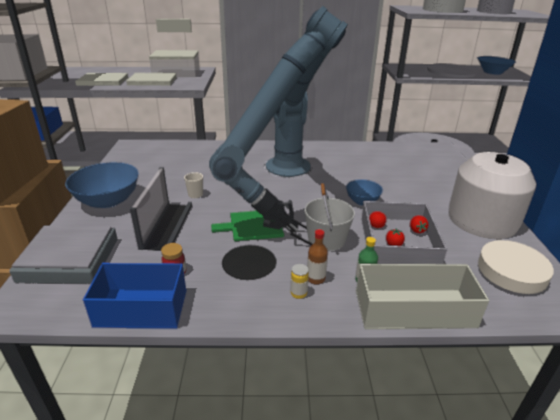

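The pail stands upright again. I'll release it, back out along the tool axis and take another look.

```bash
cat > rel.py <<'E'
from h import *
ml(np.array(read_eef_pos())-[0,0,.001],speed=.02)
move_gripper(.034,40)
d=R.from_quat(read_tcp_rot()).as_matrix()[:,2]; p=np.array(read_eef_pos())
ml(p-.11*d,speed=.15)
pp((.40,-.15,.40),pick_q((.4,-.15,.4),0))
snap('top','top13'); snap('scene','scene13'); print(read_time_s())
im=cv2.imread('pics/top13.png')
cv2.imwrite('pics/top13z.png',cv2.resize(im[130:270,85:310],None,fx=3.5,fy=3.5,interpolation=cv2.INTER_CUBIC))
E
python3 rel.py
```

```text
67.475
```

View pics/top13z.png

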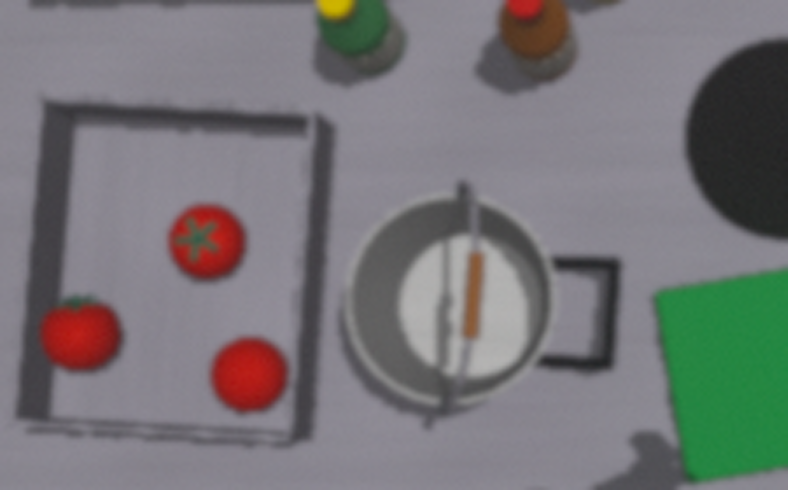

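View pics/scene13.png

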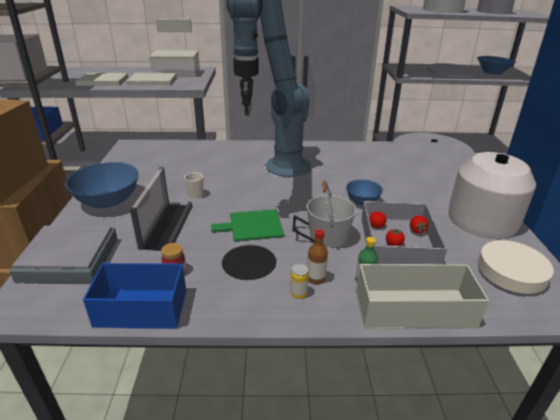

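```bash
cat > home.py <<'E'
from h import *
c=lambda u,v:(u/3.5+85-0.36,v/3.5+130-.36)
Pt=camera_params('top')
obs=[(c(615,264),(.04,-.118,.046)),(c(607,364),(-.04,-.118,.046)),(c(463,189),(.084,0,.11)),(c(444,405),(-.084,0,.11)),(c(450,299),(0,0,.115))]
f=lambda p:np.concatenate([proj('',pailpt(p,[q]),Pt)[0]-px for px,q in obs])
S=least_squares(f,[.545,.15,0]);p=S.x;print(p,np.round(S.fun,1))
g=c(473,295)
L=least_squares(lambda L:proj('',pailpt(p,[(0,.0865*np.sin(L[0]),.108+.0865*np.cos(L[0]))]),Pt)[0]-g,[0.]).x[0];print('lean',L)
s=pailpt(p,[(0,.0865*np.sin(L),.108+.0865*np.cos(L))])[0]; print(s)
q=pick_q((s[0],s[1],.3),p[2]+np.pi/2)
move_gripper(.05)
pp((s[0],s[1],.28),q); ml(s-[0,0,.002],speed=.15); move_gripper(0,60); print('gap',read_finger_gap())
ml(s+[0,0,.07],speed=.1); pause(.3); print('F',np.round(read_ft_force(),1))
snap('scene','scene14'); np.save('home.npy',np.r_[p,L,s]); print(read_time_s())
E
python3 home.py
```

```text
[ 0.52475756  0.12420362 -0.09177297] [ 0.3 -0.1  0.2  0.  -0.3 -0.5 -0.6  1.1  0.3 -0.5]
lean -0.31691338666884783
[0.52228716 0.09736061 0.19019246]
gap 0.010485769708476459
F [-0.5  0.3 -4. ]
71.4
```

View pics/scene14.png

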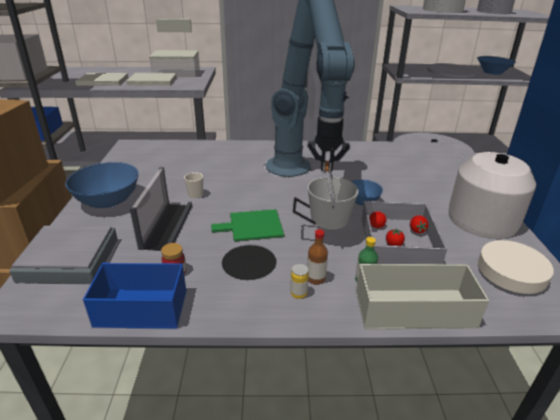

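The pail hangs level. Gripper friction keeps the bail at its lean, so I'll offset the placement for that and carry it to the mat.

```bash
cat > mat.py <<'E'
from h import *
h=np.load('home.npy'); p=h[:3]; off=h[4:6]-p[:2]; mat=np.array([.658,-.137])
t=mat+off
e=read_eef_pos()
ml((.57,0,.265),speed=.18); ml((t[0],t[1],.265),speed=.18); pause(.4); ml((t[0],t[1],.2),speed=.1)
for z in (.196,.193,.191,.189):
    ml((t[0],t[1],z),speed=.04); F=read_ft_force(); print(z,np.round(F,1))
    if F[2]>1: break
move_gripper(.05); pause(.3); ml((t[0],t[1],.30),speed=.2)
pp((.40,.1,.40),read_tcp_rot())
snap('top','top15'); snap('scene','scene15'); print(read_time_s())
im=cv2.imread('pics/top15.png')
cv2.imwrite('pics/top15z.png',cv2.resize(im[120:275,235:460],None,fx=3.5,fy=3.5,interpolation=cv2.INTER_CUBIC))
E
python3 mat.py
```

```text
0.196 [-0.6  0.7 -4.5]
0.193 [-0.   1.  -0.8]
0.191 [-0.3  3.2  3.5]
78.25
```

View pics/top15z.png

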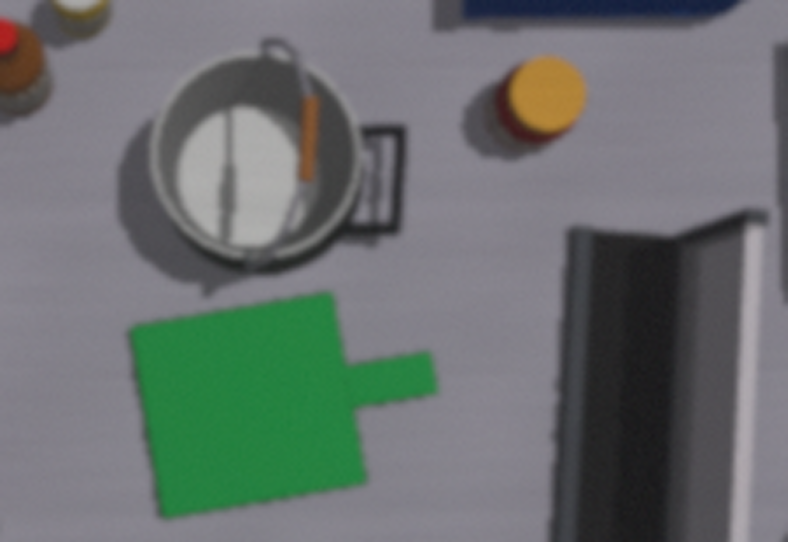

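View pics/scene15.png

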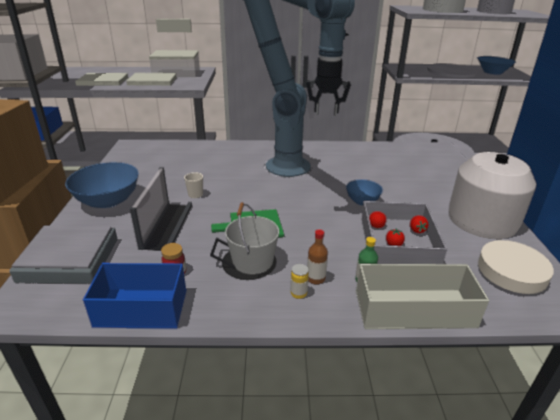

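The pail stands on the mat about 1 cm off centre (rim centre at crop (257,157)). Now the board.

```bash
cat > board.py <<'E'
from h import *
c=lambda u,v:(u/3.5+235-0.36,v/3.5+120-.36)
Pt=camera_params('top')
print('pail',atz('top',c(257,157),.115,Pt))
obs=[(c(130,327),(-.085,.08)),(c(332,293),(.085,.08)),(c(367,484),(.085,-.08)),(c(162,517),(-.085,-.08)),(c(430,352),(.155,.018)),(c(438,395),(.155,-.018))]
def fit(s,z=.016):
    f=lambda p:np.concatenate([proj('',pailpt(p,[(q[0],s*q[1],z)]),Pt)[0]-px for px,q in obs])
    return least_squares(f,[.47,-.12,-1.45])
S=fit(1);p=S.x;print(p,np.round(S.fun,1))
h=pailpt(p,[(.12,0,.008)])[0];print('handle',h)
np.save('board.npy',np.r_[p,h])
print('batten/guard: ')
# dry-run IK
yaw=p[2]; gy=np.array([-.268,.024]);gy/=np.linalg.norm(gy); n=np.array([-gy[1],gy[0]]); n*=np.sign(n[1]); print('room normal',n)
for sgn in (1,-1):
    bx=Rz(yaw)@[1,0,0]; by=Rz(yaw)@[0,1,0]; z=np.array([0,0,-1.]); x=sgn*bx; M0=np.column_stack([x,np.cross(z,x),z])
    s=inverse_kinematics([h[0],h[1],.02],R.from_matrix(M0).as_quat().tolist()); 
    print(sgn,None if s is None else np.round(s,2))
    for th in (0.2,.35):
        M=R.from_rotvec(-(np.pi/2-th)*by).as_matrix()@M0
        print(th,(M@M0.T@bx).round(2),M[:,2].round(2))
        for pos in ([.47,-.36,.2],[.47,-.36,.3],[.47,-.30,.3]):
            s=inverse_kinematics(pos,R.from_matrix(M).as_quat().tolist()); print(pos,None if s is None else np.round(s,2))
E
python3 board.py
```

```text
pail [ 0.6543021  -0.12661831  0.115     ]
[ 0.46806267 -0.12137737 -1.41728323] [-0.7 -0.5  0.4 -0.7  0.2  0.4 -0.5  0.9  0.4 -0.2  0.3  0. ]
handle [ 0.48641198 -0.23996617  0.008     ]
batten/guard: 
room normal [0.0891953  0.99601416]
1 [-0.58  1.2   1.36  2.03 -1.32  1.23 -1.62]
0.2 [ 0.03 -0.2   0.98] [ 0.15 -0.97 -0.2 ]
[0.47, -0.36, 0.2] [-0.93  1.07  1.16  2.29  1.25  0.46  1.97]
[0.47, -0.36, 0.3] [-0.98  0.65  1.23  2.29  1.37  0.72  2.2 ]
[0.47, -0.3, 0.3] [-1.13  0.66  1.25  2.3   1.21  0.8   2.28]
0.35 [ 0.05 -0.34  0.94] [ 0.14 -0.93 -0.34]
[0.47, -0.36, 0.2] [-0.79  0.69  1.01  2.28  1.37  0.63  2.09]
[0.47, -0.36, 0.3] [-0.96  0.42  1.2   2.26  1.31  0.78  2.39]
[0.47, -0.3, 0.3] [-1.15  0.46  1.26  2.27  1.17  0.84  2.44]
-1 [-0.2   0.62  0.7   2.02 -0.61  0.72  1.04]
0.2 [ 0.03 -0.2   0.98] [ 0.15 -0.97 -0.2 ]
[0.47, -0.36, 0.2] [-0.31  0.55  0.4   2.27  1.61  1.13 -1.22]
[0.47, -0.36, 0.3] [-0.28  0.29  0.37  2.26  1.58  1.19 -0.95]
[0.47, -0.3, 0.3] [-0.29  0.27  0.22  2.27  1.49  1.32 -0.94]
0.35 [ 0.05 -0.34  0.94] [ 0.14 -0.93 -0.34]
[0.47, -0.36, 0.2] [-0.34  0.45  0.47  2.27  1.53  0.97 -1.07]
[0.47, -0.36, 0.3] [-0.28  0.2   0.4   2.24  1.47  1.08 -0.79]
[0.47, -0.3, 0.3] [-0.31  0.18  0.27  2.25  1.38  1.2  -0.8 ]
```

```bash
cat > bd1.py <<'E'
from h import *
B=np.load('board.npy'); yaw=B[2]; h=B[3:]
bx=Rz(yaw)@[1,0,0]; z=np.array([0,0,-1.]); M0=np.column_stack([-bx,np.cross(z,-bx),z]); q0=R.from_matrix(M0).as_quat()
move_gripper(.06)
pp((h[0],h[1],.15),q0); ml((h[0],h[1],.05),speed=.15); ml((h[0],h[1],.019),speed=.05); print(np.round(read_ft_force(),1))
snap('wrist','wrist16')
move_gripper(.02,120); print('gap',read_finger_gap(),np.round(read_ft_force(),1),read_eef_pos())
ml((h[0],h[1],.05),speed=.06); ml((h[0],h[1],.30),speed=.15); print('gap',read_finger_gap(),np.round(read_ft_force(),1),np.round(read_ft_torque(),2))
snap('scene','scene16'); print(read_time_s())
E
python3 bd1.py
```

```text
[ 0.   0.4 -0.1]
gap 0.03288746897223693 [-1.2  1.2  5.2] [ 0.48710017 -0.24020286  0.02007536]
gap 0.03309177467757359 [ 0.2  0.1 -4.7] [-0.45 -0.09  0.02]
84.625
```

View pics/scene16.png

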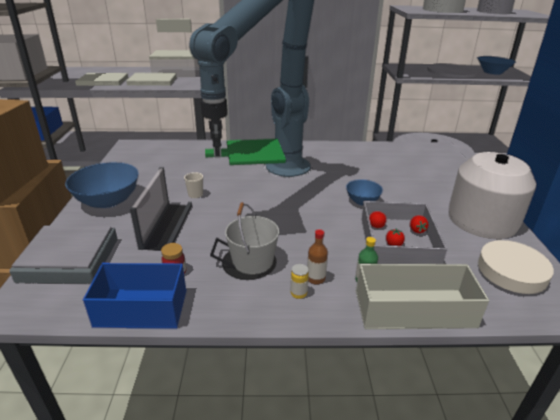

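View pics/wrist16.png

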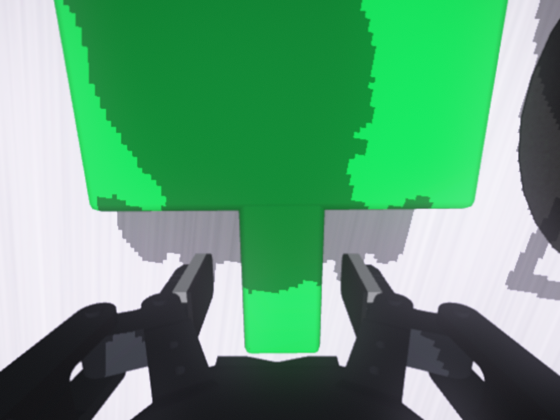

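The board is held by its handle and hangs level (moment about 0.45 N m), with little sag. Now I'll turn it upright.

```bash
cat > bd2.py <<'E'
from h import *
n=np.array([.0892,.996,0]); up=np.array([0,0,1.])
G0=np.array([.464,-.468,0])
def pose(th,d,dz=0,tcpoff=.012,lat=0):
    u=-n*np.sin(th)+up*np.cos(th); m=-n*np.cos(th)-up*np.sin(th)
    F=G0+n*d+up*(.008*np.sin(th)+dz)
    x=-u; M=np.column_stack([x,np.cross(m,x),m])
    return F+.205*u-tcpoff*m, R.from_matrix(M).as_quat()
if __name__=='__main__':
    p,q=pose(.22,.047); print(p)
    T0=np.array([.47,-.27,.40])
    r0=R.from_quat(read_tcp_rot()); r1=R.from_quat(q); rv=(r1*r0.inv()).as_rotvec(); p0=np.array(read_eef_pos())
    try:
        for s in np.linspace(0,1,9)[1:]:
            ml(p0+(T0-p0)*s,(R.from_rotvec(rv*s)*r0).as_quat(),.06); print(round(s,2),np.round(read_qpos(),2))
    except MotionError as e:
        print('ERR',s,e)
    print(read_time_s(),read_finger_gap(),np.round(read_ft_force(),1)); snap('scene','scene17'); snap('top','top17')
E
python3 bd2.py
```

```text
[ 0.46524645 -0.4540822   0.20442357]
0.12 [-0.75  0.13  1.15  1.88  0.03  1.14  0.51]
0.25 [-0.9   0.06  1.17  1.91  0.3   1.13  0.25]
0.38 [-0.98  0.01  1.14  1.95  0.53  1.16  0.03]
0.5 [-1.02  0.02  1.1   1.98  0.71  1.21 -0.15]
0.62 [-1.05  0.06  1.08  2.01  0.84  1.25 -0.29]
0.75 [-1.07  0.14  1.08  2.04  0.94  1.28 -0.41]
0.88 [-1.08  0.23  1.08  2.06  1.02  1.31 -0.51]
1.0 [-1.07  0.35  1.09  2.08  1.08  1.33 -0.61]
87.6083 0.033336585304683454 [ 0.7 -0.6 -5.4]
```

View pics/scene17.png

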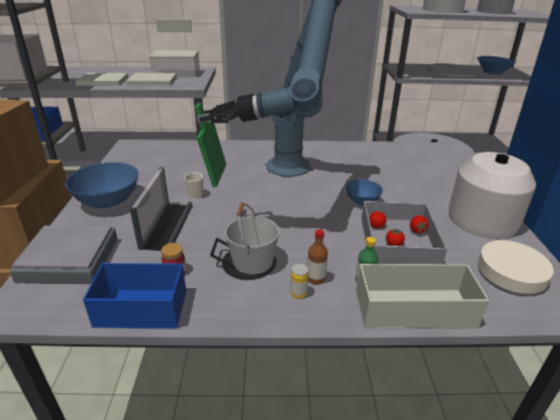

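The board is upright in the gripper. I'll overlay the predicted board outline to check for sag.

```bash
cat > ov.py <<'E'
from h import *
import sys
def outline(off=.012):
    M=R.from_quat(read_tcp_rot()).as_matrix(); u=-M[:,0]; w=M[:,1]; m=M[:,2]
    H=np.array(read_eef_pos())+off*m; F=H-.205*u
    pts=[]
    for k in (-.008,.008):
        pts.append([F+w*a+u*b+m*k for a,b in ((-.08,0),(.08,0),(.08,.17),(.018,.17),(.018,.24),(-.018,.24),(-.018,.17),(-.08,.17))])
    return F,pts
def draw(name,out,x0,x1,y0,y1,f):
    F,pts=outline(); 
    im=cv2.imread(f'pics/{name}.png'); big=cv2.resize(im,None,fx=f,fy=f,interpolation=cv2.INTER_CUBIC)
    cam='top' if name.startswith('top') else 'scene'
    for P,c in zip(pts,((255,0,255),(0,255,255))):
        a=(proj(cam,P)*f+f/2).astype(np.int32); cv2.polylines(big,[a],True,c,1)
    cv2.imwrite(f'pics/{out}.png',big[y0*f:y1*f,x0*f:x1*f]); return F
if __name__=='__main__':
    print(draw('scene17','ov17',150,290,80,220,4))
E
python3 ov.py
```

```text
[ 0.47339562 -0.23706985  0.19776364]
```

View pics/ov17.png

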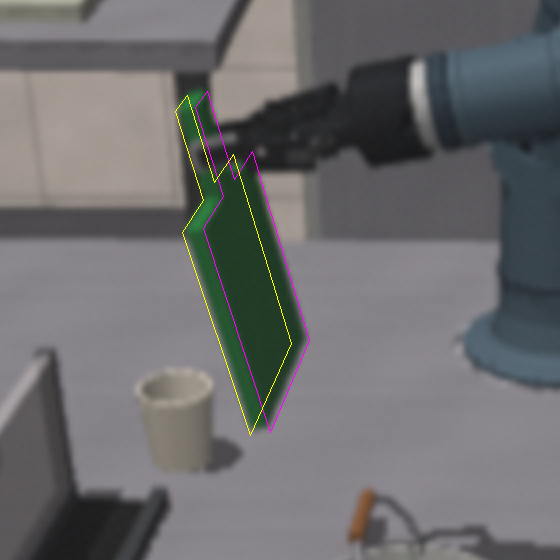

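The predicted outline matches the image to within a few millimetres, so there's no sag. I'll move above the slot and lower the board.

```bash
cat > bd3.py <<'E'
from bd2 import *
from ov import draw
p,q=pose(.22,.047,.07); ml((p[0],-.36,p[2]+.06),q,.12); ml(p,q,.1)
snap('scene','scene18'); snap('top','top18'); print(draw('scene18','ov18',120,260,110,250,4))
print(draw('top18','ov18t',370,470,165,305,4),read_time_s())
E
python3 bd3.py
```

```text
[ 0.46903982 -0.42054188  0.07188786]
[ 0.46903982 -0.42054188  0.07188786] 90.15
```

View pics/ov18.png

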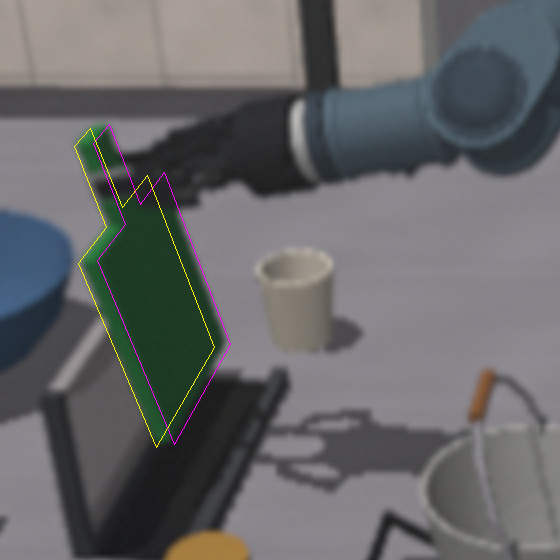

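View pics/ov18t.png

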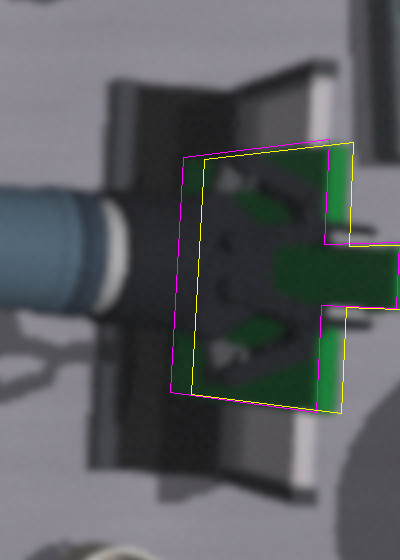

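The foot is lined up over the gap between batten and guard. Lowering now, with force checks.

```bash
cat > bd4.py <<'E'
from bd2 import *
from ov import draw
print(np.round(read_ft_force(),1))
for dz in (.03,.012,.006,.003,.0,-.002):
    p,q=pose(.22,.047,dz); ml(p,q,.04); F=read_ft_force(); print(dz,np.round(F,1))
    if F[2]>2 or abs(F[1])>8: break
snap('scene','scene19'); print(draw('scene19','ov19',120,260,110,250,4),read_time_s())
E
python3 bd4.py
```

```text
[ 0.1  0.1 -3.1]
0.03 [-0.2 -0.1 -5.3]
0.012 [-0.2  1.  -4.5]
0.006 [ 0.1  0.6 -4.7]
0.003 [ 0.9  0.  -4.4]
0.0 [-0.4  0.3 -4. ]
-0.002 [ 0.3 -0.1 -3.8]
[ 4.68149480e-01 -4.21203816e-01 -2.88352435e-04] 93.0
```

View pics/ov19.png

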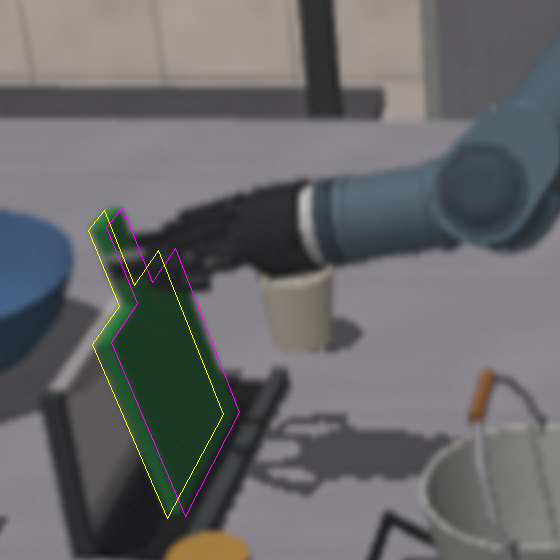

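```bash
cat > bd5.py <<'E'
from bd2 import *
from ov import draw
for dz in (-.004,-.006,-.008,-.010,-.012):
    p,q=pose(.22,.047,dz); ml(p,q,.03); pause(.1); F=read_ft_force(); print(dz,np.round(F,1))
    if F[2]>1: break
for th in (.23,.24,.25,.26,.27,.28):
    p,q=pose(th,.047,dz); ml(p,q,.03); pause(.1); F=read_ft_force(); T=read_ft_torque(); print(th,np.round(F,1),np.round(T,2))
    if F[1]>4: break
snap('scene','scene20'); print(draw('scene20','ov20',120,260,110,250,4),read_time_s(),read_eef_pos())
E
python3 bd5.py
```

```text
-0.004 [ 0.7 -1.1  0.5]
-0.006 [0.1 0.1 4.2]
0.23 [ 1.7 -1.2  6.4] [-0.06  0.18  0.26]
0.24 [ 0.6 -0.5  5.7] [-0.07  0.15  0.19]
0.25 [ 0.2 -1.4  5.5] [0.01 0.16 0.18]
0.26 [0.6 3.7 7.8] [0.03 0.14 0.15]
0.27 [-2.  10.5 11.1] [-0.04  0.31 -0.35]
[ 0.46917012 -0.42164141 -0.0018689 ] 95.5 [ 0.46526464 -0.46357126  0.19911775]
```

View pics/ov20.png

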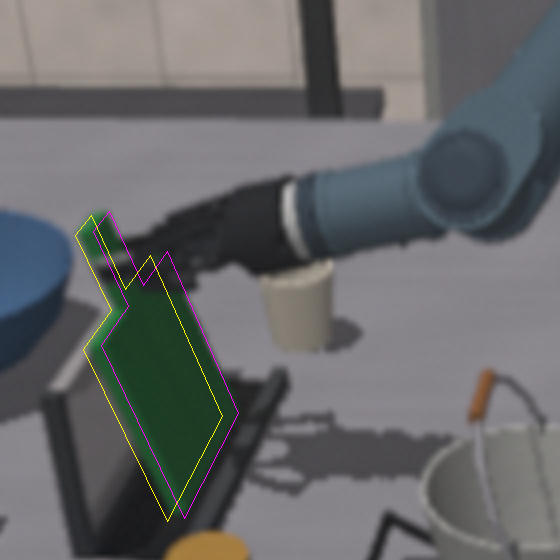

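The foot is on the counter and the board touches the guard at about 0.26 rad. Now I'll release and back out.

```bash
cat > bd6.py <<'E'
from bd2 import *
p,q=pose(.26,.047,-.006); ml(p,q,.03); print(np.round(read_ft_force(),1))
move_gripper(.07); pause(.2); print(read_finger_gap(),np.round(read_ft_force(),1))
d=R.from_quat(read_tcp_rot()).as_matrix()[:,2]; e=np.array(read_eef_pos())
ml(e-.04*d,speed=.06); ml(e-.13*d,speed=.15); 
e=np.array(read_eef_pos()); ml(e+[0,.05,.15],speed=.2)
pp((.40,.12,.42),pick_q((.4,.12,.42),np.pi/2))
snap('scene','scene21'); snap('top','top21'); print(read_time_s())
a=cv2.imread('pics/scene21.png'); b=cv2.imread('pics/top21.png')
cv2.imwrite('pics/z21.png',cv2.resize(a[130:270,120:270],None,fx=4,fy=4,interpolation=cv2.INTER_CUBIC))
E
python3 bd6.py
```

```text
[0.2 0.5 7.2]
0.07012060145237144 [-0.2 -0.3 -0.9]
100.55
```

View pics/z21.png

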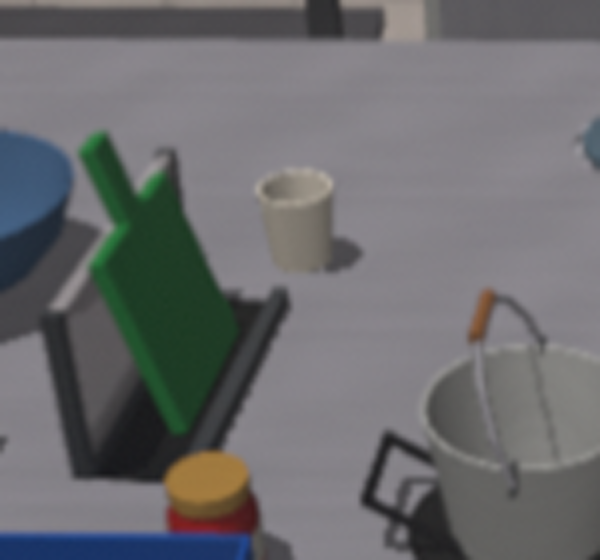

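View pics/top21.png

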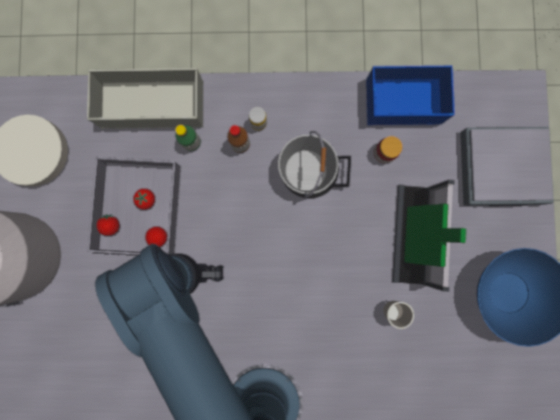

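View pics/scene21.png

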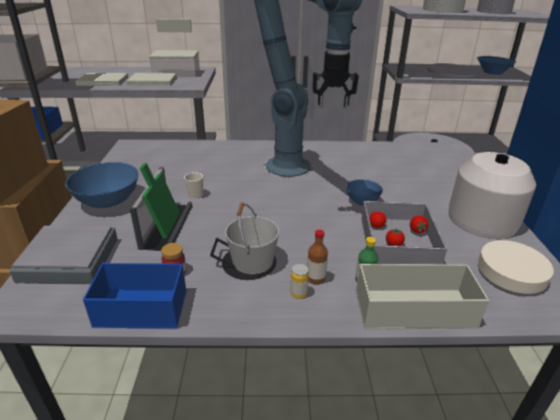

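```bash
python3 - <<'E'
from bd2 import *
im=cv2.imread('pics/top21.png').astype(int); g=(im[...,1]-im[...,2]>25)&(im[...,1]-im[...,0]>25); g[:,:380]=0
r=g[234]; c=np.where(r)[0]; print('row234 cols',c.min(),c.max()); ys,xs=np.where(g); print(xs.min(),xs.max(),ys.min(),ys.max())
c0,c1=c.min()-.5,c.max()+.5
def f(v):
    th,d=v; u=-n*np.sin(th)+up*np.cos(th); m=-n*np.cos(th)-up*np.sin(th); F=G0+n*d+up*.008*np.sin(th)
    return [proj('top',[F-.008*m])[0,0]-c0, proj('top',[F+.24*u+.008*m])[0,0]-c1]
S=least_squares(f,[.3,.06]);print('theta,d',S.x,S.fun, 'expected d from theta',.008*np.cos(S.x[0])+.155*np.tan(S.x[0]))
print('pail',atz('top',(309,165),.115)[:2]); 
pause(.5); snap('top','top22'); im2=cv2.imread('pics/top22.png').astype(int); print('motion',np.abs(im2-im)[:, 260:].max(), np.abs(im2-im)[140:270,80:180].max())
for n_ in ['board_foot','board_handle','pail','mat']:
    print(n_,[(np.round(d['at']).tolist(),round(d['confidence'],2)) for d in tip_of('top',n_)][:2])
for c,z in [((144,198),.03),((108,226),.03),((156,237),.03)]: print(atz('top',c,z)[:2].round(3))
E
```

```text
row234 cols 459 465
432 465 204 266
theta,d [-0.37940232 -0.10571168] [-5.68434189e-14  0.00000000e+00] expected d from theta -0.05437048821043315
pail [ 0.65292506 -0.12906181]
motion 12 23
board_foot [([406.0, 232.0], 0.8), ([450.0, 237.0], 0.49)]
board_handle [([455.0, 239.0], 0.65), ([322.0, 160.0], 0.52)]
pail [([307.0, 172.0], 0.94)]
mat [([157.0, 234.0], 0.17)]
[0.579 0.334]
[0.501 0.436]
[0.468 0.299]
```

```bash
python3 - <<'E'
from bd2 import *
im=cv2.imread('pics/top22.png').astype(int)
for r in (225,245): print(im[r,398:414].tolist())
for c0 in (405,407):
  def f(v):
    th,d=v; u=-n*np.sin(th)+up*np.cos(th); m=-n*np.cos(th)-up*np.sin(th); F=G0+n*d+up*.008*np.sin(th)
    return [proj('top',[F-.008*m])[0,0]-c0, proj('top',[F+.24*u+.008*m])[0,0]-465.5]
  S=least_squares(f,[.3,.06]);print('theta,d',S.x,'d from theta',.008*np.cos(S.x[0])+.155*np.tan(S.x[0]))
E
```

```text
[[72, 68, 66], [74, 69, 67], [71, 68, 66], [62, 58, 57], [51, 49, 49], [40, 39, 37], [34, 35, 34], [33, 38, 30], [35, 47, 29], [32, 51, 25], [32, 53, 24], [34, 54, 26], [33, 54, 25], [31, 52, 25], [33, 53, 23], [35, 55, 25]]
[[71, 65, 65], [69, 63, 62], [61, 57, 56], [50, 46, 46], [41, 39, 39], [34, 36, 35], [33, 38, 31], [33, 48, 31], [35, 53, 27], [33, 54, 25], [29, 53, 21], [34, 54, 26], [33, 54, 24], [32, 53, 23], [30, 53, 23], [32, 54, 25]]
theta,d [0.27704065 0.05234768] d from theta 0.05176966580566612
theta,d [0.24789662 0.04640199] d from theta 0.046986349092429075
```

The fitted lean is about 0.26 rad with the foot about 50 mm in front of the guard. That matches the geometry for resting on the guard's top edge. Handing in.

```bash
python3 - <<'E'
from h import *
sign_off(); print(read_time_s())
E
```

```text
the job is handed in; nothing more can be done
the job is handed in; nothing more can be done
```

The whole task was carried out and handed in at about 101 s of the 210 s allowed; `sign_off()` gave no verdict.

- **Tomatoes:** There were three, and all went into the pail. I lifted the pail by its bail and set it down beside the pan. Then I took the tipping loop, slid the pail against the pan and tipped it over the rim to about 110°. The last pictures show all three in the pan.
- **Pail:** It stands upright and empty on its mat. I measured it at about (0.653, −0.129) against the mat at (0.659, −0.137), so roughly 1 cm off centre.
- **Board:** It leans handle up on the guard at about 0.26 rad. Its foot is on the counter about 50 mm in front of the guard, clear of the batten. Two pictures about 0.5 s apart showed nothing moving. I didn't measure the contact force on the guard. I inferred contact from the lean matching the geometry and from the guard pushing back just before release.
- **Other items:** None of the bottles, jars or bowls moved visibly.

**What was off:**
- The first set-down by the pan was about 34 mm from where I aimed, because the bail stayed leaning in the gripper. The pail also dropped about 1 cm when released. I corrected for the lean on the return trip.
- After tipping, the pail stood about 2 cm from where I expected, so I measured it again before picking it up.
- My first automatic fit of the board angle failed because the colour threshold missed the shaded blade. I read the edge by hand and redid it, which gave the numbers above.

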